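Unhook the drained vial tray and locate it on the loader plate

ROBOT

A 6-joint arm with a two-finger parallel gripper is mounted at the origin on the work surface; the furniture and walls round the work are solid. World frame = base frame: x ahead of the robot, y to its left, z up, the work surface at z = 0. Lengths are in m, angles in rad, forces in N, time in s.
With the tool pointing down it reaches from about 0.375 to 0.9 m from the base axis. Payload 3.1 kg.
Tool frame: the origin (TCP) lies at the very end of the fingers, on their centre line; the grasp point (between the pads) lies 19 mm behind it; z points along the fingers, y is the direction in which the jaws open and shut (so a half turn about z gives the same grasp; the last joint's range is limited). The gripper opens to 87 mm and grips with 3 to 60 N. Pads are 19 mm wide; open, the fingers measure 117 mm over their backs; the gripper's body (75 mm by 190 mm) begins 51 mm behind the grasp point.
Start: joints at [-1.339, 0.527, 1.433, -0, 1.181, -0.178], TCP at [0.25, -0.573, 0.223] pointing down, gripper open.
Joint ranges: [-3.08, 3.08], [-0.75, 2.2], [0.22, 2.44], [-1.43, 4.57], [0, 2.65], [-2.85, 2.85]. Speed limits (rad/s): [2.79, 2.79, 3.14, 3.14, 3.14, 3.14].

INTERFACE

Orientations are given as a unit quaternion [x, y, z, w].
In Python, from rig import robot, optics gives the robot as it stands.
- The arm moves only by the shell command python3 -m inch 'ROWS' [FORCE]. ROWS is JSON, a list of rows, each an object of numbers: "ax", "ay", "az": the turn, a rotation vector about the tool's x, y, z in rad; "dx", "dy", "dz": the shift along the tool's x, y, z in mm; "gripper": the opening in per cent of the stroke, from 0 (shut) to 100 (fully open). In form: [{"ax": .., "ay": .., "az": .., "dx": .., "dy": .., "dz": .., "gripper": ..}, ...]. A call has 1 to 8 rows; each row shifts and turns the commanded pose from where the row before left it, along the tool's axes as they then stand; what a row does not reach is not made up. A row lasts 1/10 s, in which the tool goes at most 50 mm and 8.59 degrees, less where a joint would pass 70% of its speed; a pose out of reach is approached as far as the arm can. A call with a gripper value outside its range is refused whole. The fingers move at their own pace and stop on an object; FORCE is the grip in N (left out, the last holds). Time passes only in rows, so rows that do not move let the fingers close. It gives the time, the measured TCP pose, the force and the opening at its end, in the units of the state.
- robot.get_obs(): the state, without advancing time (a new reading comes with each control period).
- optics.camera(name): name is "scene" or "top"; returns a dict with "img" (384x512x3 uint8, red, green, blue), "depth" (384x512 float32, m along the optical axis (not along the pixel's ray), 0 where there is no reading), "camera_matrix" (3x3 intrinsics, pixels), "k1" (the pictures are not rectified: a ray, as slopes to the right and down, at radius r is drawn at 1 + k1 r^2 times it, then the intrinsics apply), "position" and "attitude" of the camera in the world. Camera axes: x right, y up, looking along -z (the intrinsics and any distortion apply to the point x, -y, -z); pixel columns grow to the right and rows downward; lengths in m; the calibration is good to about 2 mm. A picture is of the moment at which its call begins.
- robot.hand_in(): hands the job in, once; it reports no verdict.
The state is a dict: "time": time; "q": joint angles; "joint_velocities": joint speeds; "joint_torque": joint torques, N m; "position": TCP position; "tool_rot": TCP orientation; "ft_force": force on the tool from outside, world axes, zero at the start; "moment": the same for the moment, N m; "grip_width": finger opening in m.
Only numpy, scipy, OpenCV 4.12 (cv2) and the standard library are available. Lean on these libraries where they do the work, as an engineer would, in place of code of your own. Each camera call takes 0.05 s, during which the arm holds its last target.

TASK

The blue vial tray has drained: take it off the barbed hook of the draining stand by its upright handle - raise it, tilt it so that its foot swings out towards the hook's tip, and back it off over the barb without forcing it. Carry it to the grey metal locating plate, set it down flat there, upright, with its long side along the two dowels, and push it fully home against both dowels and the end stop. Let go of it only when it has been set down, and leave the other things on the bench where they stand.

Things in the scene. Friction and masses are not known exactly. Their poses are not given: they have to be found in the camera images.
- tray_mid (a point): Centre of the loose blue vial tray, half-way up, in its handle. 134 mm high, 0.2 kg. Foot: plate 120 (tray's x) by 84 (y) by 14 mm with six open wells, underside 67 mm below this point. Handle: upright wall 8 mm thick (y), 92 mm wide (x), on the middle of the foot, top edge 67 mm above this point, corners rounded by 12. Either way round is right. It hangs upright at first and can swing.
- tray_slot (a point): Middle of the hanging slot through the tray's handle along y, 26 mm wide (x) by 27 mm high, 7.5 mm below the tray's centre. Above it the handle is solid for 61 mm to its top edge; below it for 32 mm to the foot. Moves with the tray; same axes.
- hook_seat (a point): Rod centre at the lowest point of the hook, where the tray hangs, 155 mm above the bench, on the fixed draining stand (white drip tray 170 x 220 x 16 mm, steel post). Stand's axes: z up, hook points along -y. The rod is 6 mm thick, in the y-z plane. Inwards (+y) it rises 1 in 10 to the post 84 mm away (19 mm thick, cap 17 mm above this point); outwards gently to an elbow 20 mm out, 2 mm up.
- hook_tip (a point): Rod centre at the tip of the hook, 23 mm out and 34 mm up from the seat; from the elbow the rod runs to it 85 degrees from level. A barb 3.6 mm thick, 6 mm long points from it back inwards, 35 degrees below level. The slot passes elbow, tip and barb only with the tray tilted about its x by about 32 degrees or more, foot outwards; 45 degrees leaves 2.7 mm all round.
- hook_elbow (a point): Elbow of the hook (rod centre). With the tray's slot kept round the rod, a safe way for the slot's middle, in mm out from and up from the SEAT, and tray tilt in degrees: (0,-10.5,0) hanging; (1,-6,0); (8,-1,15); (13,4,30); (18,9,45); (20,12,45); (20,21,45); (26,28,45); (32,33,45); (75,35,45) free.
- deck_home (a point): Point on the top face of the fixed grey metal locating plate where the middle of the tray's underside lies when the tray is home. Plate's axes, z up. The plate's top is 12 mm above the bench and reaches from x = -110 to +90 and y = -72 to +98 mm of this point. Dowels on the -y side, end stop on the +x side, other sides open. The tray's x lies along the plate's x (either way round).
- dowel_1 (a point): Foot of the first steel dowel on the plate's top, 10 mm thick, 12 mm high, at x = -42, y = -47 mm from the home point. The tray's long side is pushed towards the plate's -y against both dowels.
- dowel_2 (a point): Foot of the second dowel, same size, at x = +42, y = -47 mm from the home point.
- end_stop (a point): Middle of the lower edge of the black end stop's face, at x = +60 mm from the home point; block 50 mm wide, 14 mm high. The tray's short side is pushed towards the plate's +x against it.
- vial_1: Loose clear vial with a white cap, 27 mm thick, 56 mm high, beside the locating plate; origin under its middle. To be left alone.
- vial_2: Loose amber vial with a black cap, same size. To be left alone.
- vial_3: Loose clear vial with a white cap, same size. To be left alone.
- wash_bottle: White wash bottle with red cap and bent spout, 60 x 106 x 200 mm, beyond the stand on the left; origin under its middle. To be left alone.
- beaker: Small clear beaker, 52 mm wide, 66 mm high, at the left; origin under its middle. To be left alone.
- rack: White block tube rack, 68 x 125 x 50 mm, with one tube standing in it to 136 mm, at the back; origin under its middle. To be left alone.

How it is judged:
By the outcome, as a careful person would: the job done as asked, in the order asked, and still so for the second after the job is handed in, with the robot touching nothing.
It also fails if it takes over 48 s, if anything falls off the work surface, if the arm or the gripper's body presses on something with over 40 N, if the wrist force passes 120 N, or if a joint passes its speed limit or range.

## Working session

There is one attempt and no reset: what is moved stays moved. The work goes in short steps, Python scripts to look and compute and a shell command to move; the robot and the scene stay as the last step left them, time stands still between calls to the robot, and variables do not carry over. Pictures are saved under pics/ and viewed, and the job is handed in when it is done.

```bash
ls; mkdir -p pics
python3 - <<'E'
from rig import robot, optics
import cv2, numpy as np, pickle
print(robot.get_obs())
for n in ["scene","top"]:
    c=optics.camera(n); pickle.dump(c,open(f"{n}0.pkl","wb"))
    cv2.imwrite(f"pics/{n}0.png",cv2.resize(c["img"][:,:,::-1],(800,600),interpolation=cv2.INTER_CUBIC))
    print(n,c["camera_matrix"],c["k1"],c["position"],c["attitude"])
E
```

```text
pics
{'time': 0.0, 'q': array([-1.33855223e+00,  5.28454724e-01,  1.43391353e+00, -2.25266752e-05,
        1.18137677e+00, -1.78491808e-01]), 'joint_velocities': array([ 6.70784439e-04, -7.29392539e-04,  1.42862149e-05, -4.53503810e-04,
       -2.71655507e-03,  9.90442613e-04]), 'joint_torque': array([ 1.30865366e-03, -4.40035486e+01, -1.76595873e+01,  6.33871439e-02,
        5.82957419e-02, -1.81687205e-04]), 'position': array([ 0.24940653, -0.57227929,  0.22157509]), 'tool_rot': array([ 9.78984574e-01,  2.03931472e-01, -3.93319409e-05, -1.07551805e-03]), 'ft_force': array([-1.00573585, -0.02136284,  0.75251436]), 'moment': array([ 0.00221757, -0.01192336, -0.00394283]), 'grip_width': 0.08713914032520581}
scene [[408.42562945   0.         258.17264284]
 [  0.         408.42562945 188.70502956]
 [  0.           0.           1.        ]] -0.022483214711585865 [ 0.046799   -0.94957782  0.80830478] [ 0.48873275 -0.11826872 -0.19225969  0.84272713]
top [[411.96614763   0.         253.20808373]
 [  0.         411.96614763 183.73439188]
 [  0.           0.           1.        ]] -0.04613985089976118 [0.37076453 0.0702743  1.64920365] [-0.04873865  0.04766876  0.71021009 -0.700681  ]
```

View pics/scene0.png

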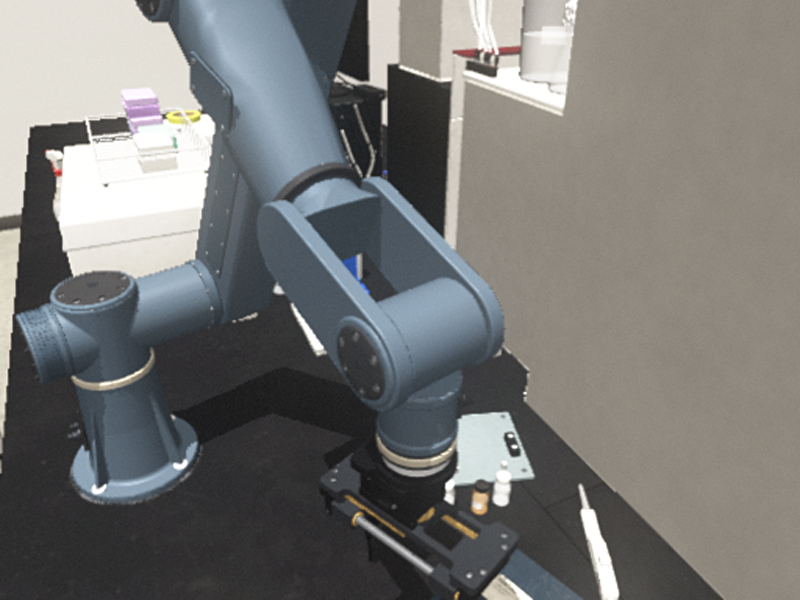

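View pics/top0.png

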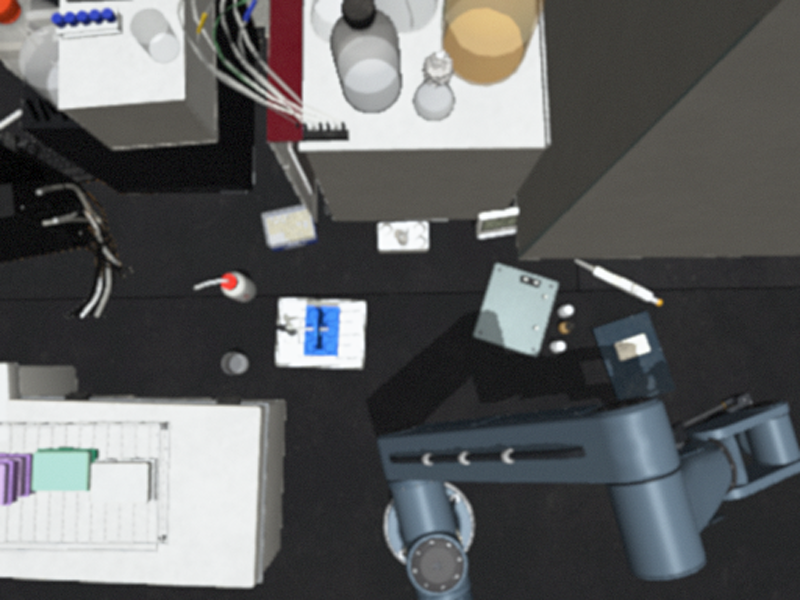

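The top view shows the stand with the blue tray near (322,330), its hook pointing right (−y). The plate is near (515,310), with dowel dots near (547,296) and (537,328) and the end stop near (530,282). I'll measure these next.

```bash
cat > h.py <<'E'
import numpy as np, cv2, pickle
from scipy.spatial.transform import Rotation as R
def cast(c,uv,d=None,z=None):
    """distorted pixels (N,2) -> world by depth (d) or on plane z"""
    K=c["camera_matrix"];uv=np.atleast_2d(np.array(uv,float))
    p=(uv-[K[0,2],K[1,2]])/[K[0,0],K[1,1]]
    s=p.copy()
    for _ in range(20): s=p/(1+c["k1"]*(s**2).sum(1,keepdims=True))
    ray=np.c_[s[:,0],-s[:,1],-np.ones(len(s))]
    rw=R.from_quat(c["attitude"]).apply(ray);o=np.array(c["position"])
    if d is None: d=(z-o[2])/rw[:,2]
    return o+rw*np.reshape(d,(-1,1))
def proj(c,X):
    X=np.atleast_2d(X);v=R.from_quat(c["attitude"]).inv().apply(X-np.array(c["position"]))
    s=np.c_[v[:,0],-v[:,1]]/-v[:,2:];s=s*(1+c["k1"]*(s**2).sum(1,keepdims=True))
    K=c["camera_matrix"];return s*[K[0,0],K[1,1]]+[K[0,2],K[1,2]]
def cloud(c):
    h,w=c["depth"].shape;v,u=np.mgrid[:h,:w]
    return cast(c,np.c_[u.ravel(),v.ravel()],c["depth"].ravel()).reshape(h,w,3)
E
python3 - <<'E'
from h import *
c=pickle.load(open("top0.pkl","rb"));P=cloud(c);im=c["img"]
def crop(u0,v0,u1,v1,n,s):
    cv2.imwrite(n,cv2.resize(im[v0:v1,u0:u1,::-1],None,fx=s,fy=s,interpolation=cv2.INTER_NEAREST))
crop(170,180,245,245,"pics/c1.png",10);crop(295,160,375,235,"pics/c2.png",8)
z=P[...,2];print("bench",np.median(z[240:260,180:240]),"plate",np.median(z[190:205,320:335]))
# plate fit
m=((abs(z-.012)<.006)); m[:165]=0;m[230:]=0;m[:,:300]=0;m[:,360:]=0
g=im.astype(int); m&=g.mean(2)>110
n,l,st,_=cv2.connectedComponentsWithStats(m.astype(np.uint8)); k=1+st[1:,4].argmax();vv,uu=np.where(l==k)
q=P[vv,uu][:,:2];print("plate n",len(q),cv2.minAreaRect((q*1000).astype(np.float32)))
b=(g[...,2]>g[...,0]+60)&(g[...,2]>g[...,1]+30);b[:180]=0;b[240:]=0;b[:,:180]=0;b[:,240:]=0
q=P[b];print("blue",b.sum(),np.percentile(q[:,2],[1,10,25,50,75,90,99]))
f=b&(z>.045)&(z<.11);q=P[f];print("foot z",np.median(q[:,2]),cv2.minAreaRect((q[:,:2]*1000).astype(np.float32)))
t=b&(z>.13);q=P[t];print("top",t.sum(),np.median(q[:,2]),cv2.minAreaRect((q[:,:2]*1000).astype(np.float32)))
w=(g.mean(2)>170)&(abs(z-.016)<.008);w[:180]=0;w[245:]=0;w[:,:165]=0;w[:,245:]=0
q=P[w];print("white",w.sum(),np.median(q[:,2]),cv2.minAreaRect((q[:,:2]*1000).astype(np.float32)))
E
```

```text
bench 8.146827949750968e-05 plate 0.013272564811584786
plate n 1688 ((536.196533203125, -236.30703735351562), (170.40249633789062, 202.08697509765625), 72.12369537353516)
blue 689 [0.07083329 0.08753675 0.09160236 0.09851424 0.10543511 0.21141904
 0.2218498 ]
foot z 0.09636460169228656 ((481.24627685546875, 252.24972534179688), (83.78092193603516, 120.21888732910156), 86.14678192138672)
top 148 0.20873208228434426 ((421.82000732421875, 184.93995666503906), (239.75155639648438, 74.42243194580078), 48.753604888916016)
white 467 0.012177377509471343 ((481.0938720703125, 264.05133056640625), (220.2217559814453, 171.6157989501953), 86.7969970703125)
```

```bash
ls -la pics
```

```text
total 1560
drwxr-xr-x 2 agent agent   4096 Dec  7 14:54 .
drwxr-xr-x 3 agent agent   4096 Dec  7 14:54 ..
-rw-r--r-- 1 agent agent 137481 Dec  7 14:54 c1.png
-rw-r--r-- 1 agent agent 137347 Dec  7 14:54 c2.png
-rw-r--r-- 1 agent agent 646746 Dec  7 14:53 scene0.png
-rw-r--r-- 1 agent agent 662599 Dec  7 14:53 top0.png
```

View pics/c1.png

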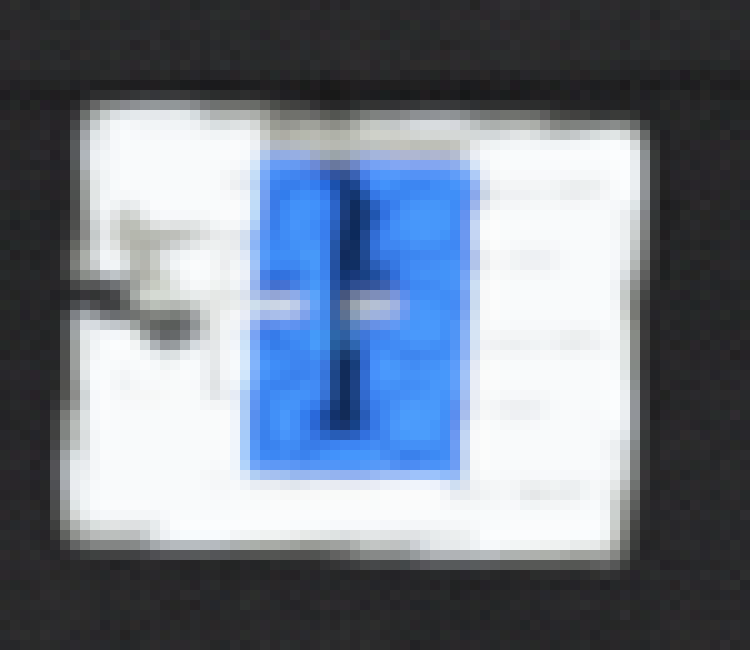

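View pics/c2.png

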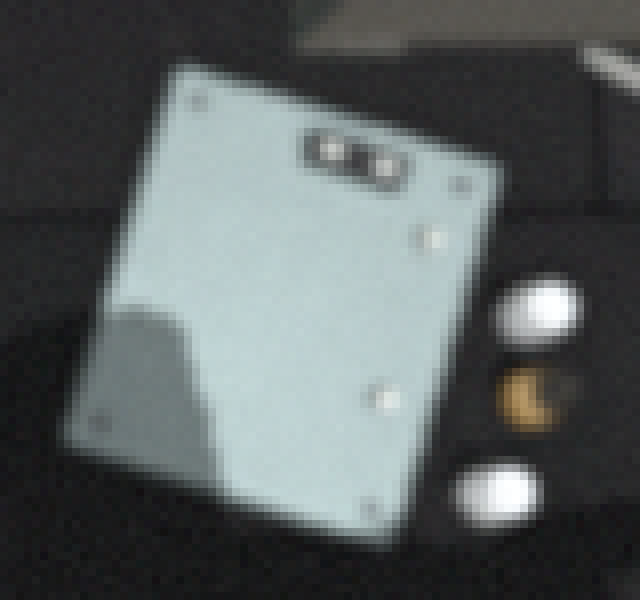

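Run:
```python
from h import *
c=pickle.load(open("top0.pkl","rb"));P=cloud(c);z=P[...,2]
np.set_printoptions(precision=4,suppress=True,linewidth=200)
for v in range(194,226,3): print(v,(z[v,192:214]*1000).astype(int))
m=(z>.19)&(z<.24);m[:190]=0;m[228:]=0;m[:,195:]&=True;m[:,:195]=0;m[:,216:]=0
q=P[m];print(len(q),q[:,2].max(),np.median(q[:,2]),q.mean(0),cv2.minAreaRect((q[:,:2]*1000).astype(np.float32)))
print("heights near:")
for nm,(u,v) in dict(bottle=(148,182),beaker=(150,232),whitebox=(100,300),wbedge=(165,270),rackish=(257,150),shelf=(190,60),wall=(345,110),wall2=(400,150),plate=(330,200)).items(): print(nm,P[v,u])
```

```text
194 [   1    6    2    5    9    3   -1    3   12    3    3    4    5    6    3    0    8    5 1649   10    7    5]
197 [  3   4   7   9  98 101  96  96  93  96 216 214 200 101 103 103  98 100  96 102 100  97]
200 [ -1   4   6   7  91  82  91  91  91 221 220 216 199 171 139 102 102  95  88  88  91  89]
203 [  5   9   4 103  98  99  86  91  89 219 220 224 193 161 125  99  96  87  93  91  91  82]
206 [  3   0   7 100  98  97  97  97  96 216 218 212 185 153 128  92  99  98  99  99  99  93]
209 [158 165 160 159 160 159  89  91  86 218 221 214 182 126 125 101  93 191  96  86  88  92]
212 [  5   2  -1 101  99  90  91  85  90 222 221 199 179 130 117  97  99  83  93  80  93  90]
215 [  1   6   7  96 105 100 102 102 101 218 217 205 174 140 111  94  91  96  95  95  86  99]
218 [ -3  11   8  98  96  96  90  89 217 216 218 197 166 132 110  97  98 100  91  88  92 100]
221 [  0  -1 102 100  91  84  83  82 208 216 216 193 164 135 110  91  93  83  89  89  87  90]
224 [ 11   0  97  94 103  86  88  91  85  88 101  97  97  96  91 100 100  85  92  85  87  88]
92 0.22424571842889485 0.21613653720293158 [0.4804 0.2506 0.2129] ((481.0220642089844, 242.6383819580078), (27.753870010375977, 91.66956329345703), 87.06695556640625)
heights near:
bottle [0.5873 0.4572 0.1575]
beaker [0.4083 0.4858 0.0005]
whitebox [0.1958 0.5405 0.3769]
wbedge [0.2793 0.3581 0.307 ]
rackish [0.7217 0.0546 0.0654]
shelf [0.857  0.2379 0.5935]
wall [ 0.7855 -0.2304  0.3601]
wall2 [ 0.657  -0.4125  0.3311]
plate [ 0.5257 -0.2344  0.0133]
```

Run:
```python
from h import *
c=pickle.load(open("top0.pkl","rb"));P=cloud(c);z=P[...,2]
np.set_printoptions(precision=4,suppress=True,linewidth=200)
m=(z>.207)&(z<.24);m[:190]=0;m[228:]=0;m[:,:195]=0;m[:,216:]=0
q=P[m];print(len(q),q.mean(0),cv2.minAreaRect((q[:,:2]*1000).astype(np.float32)))
print(np.polyfit(q[:,0],q[:,1],1))
for v in range(206,213): print(v,(z[v,178:216]*1000).astype(int))
print(P[209,[188,192,194,197,206,207,208,209,210]])
print(P[210,[188,192,194,197,206,207,208,209,210]])
```

```text
72 [0.4805 0.2518 0.2169] ((481.4990234375, 251.9484405517578), (9.109307289123535, 91.66956329345703), 87.06695556640625)
[-0.0498  0.2758]
206 [ 18   9  -1   9   0   3  21  23  20  20  16  16  21  17   3   0   7 100  98  97  97  97  96 216 218 212 185 153 128  92  99  98  99  99  99  93 102  96]
207 [ 21 170 173 170   9  16  21  21   8  22  23  12  18  26   4   4   7 101  97  96  98  98  96 217 214 210 189 132 122  98 100  98 103 105 102 101 100 103]
208 [170 171 173 177 173 158  14  13  17  21  12  14  18  11   8   3   6 100  98  99  87  87  92 220 215 208 182 134 121 100  99  97 101  88  86  90 101 101]
209 [167 174 172 173 173 167 168 165 160 162 163 164 164 163 158 165 160 159 160 159  89  91  86 218 221 214 182 126 125 101  93 191  96  86  88  92  92  97]
210 [167 170 173 171 170 167 161 165 165 163 161 162 157 159 163 160 160 160 160 160 159 163 151 218 219 205 178 157 155 154 187 193  90  95  93  89  89  90]
211 [ 17 172 169 175 159 131 122 101  83  56  25  22   9  20   3   1   2 101  99  82  87  90  87 212 218 211 181 134 153 154 161 166  93  89  91  85  87  87]
212 [ 11   2   7   6   5 110 103  86  63  51  33  23  14  22   5   2  -1 101  99  90  91  85  90 222 221 199 179 130 117  97  99  83  93  80  93  90  88  93]
[[0.4858 0.3081 0.1636]
 [0.4859 0.2943 0.1589]
 [0.4857 0.2869 0.1604]
 [0.4857 0.2762 0.1591]
 [0.4879 0.2474 0.1255]
 [0.4897 0.2464 0.1014]
 [0.4902 0.2435 0.0936]
 [0.4826 0.229  0.1918]
 [0.4899 0.2357 0.096 ]]
[[0.4823 0.3084 0.1616]
 [0.4819 0.2936 0.1639]
 [0.4821 0.2869 0.1601]
 [0.482  0.2759 0.1607]
 [0.4819 0.2439 0.1555]
 [0.4819 0.2403 0.1549]
 [0.4795 0.2331 0.1873]
 [0.479  0.2288 0.1934]
 [0.4866 0.2363 0.0903]]
```

```bash
cat > plan.py <<'E'
# works out rows from a commanded pose through waypoints; commanded pose kept in cmd.pkl
import json,os
from h import *
def load():
    return pickle.load(open("cmd.pkl","rb"))
def save(p,q): pickle.dump((np.array(p),np.array(q)),open("cmd.pkl","wb"))
def T(yaw,tilt=0):  # tool down, yaw deg of tool x, then tilt (deg) about tool x
    return R.from_euler("z",yaw,degrees=True)*R.from_euler("x",180,degrees=True)*R.from_euler("x",tilt,degrees=True)
def rows(wps,grip=None,commit=True):
    p,q=load();r=R.from_quat(q);out=[]
    for P,Q in wps:
        d=np.round(r.inv().apply(np.array(P)-p)*1000,1);a=np.round((r.inv()*Q).as_rotvec(),3)
        row={}
        for k,v in zip(("dx","dy","dz","ax","ay","az"),list(d)+list(a)):
            if v: row[k]=float(v)
        if grip is not None: row["gripper"]=grip
        if np.linalg.norm(d)>50 or np.linalg.norm(a)>.1499: print("!! too big",np.linalg.norm(d),np.linalg.norm(a))
        out.append(row);p=p+r.apply(d/1000);r=r*R.from_rotvec(a)
    for i in range(0,len(out),8): print(json.dumps(out[i:i+8]))
    if commit: save(p,r.as_quat())
    print("end",p.round(4),r.as_euler("ZYX",degrees=True).round(2))
def lin(P0,R0,P1,R1,n):
    from scipy.spatial.transform import Slerp
    s=Slerp([0,1],R.concatenate([R0,R1]));t=np.arange(1,n+1)/n
    return [(np.array(P0)+(np.array(P1)-P0)*x,s(x)) for x in t]
def check():
    from rig import robot
    o=robot.get_obs();p,q=load();np.set_printoptions(precision=4,suppress=True,linewidth=160)
    print("t",o["time"],"q",o["q"],"F",o["ft_force"],"M",o["moment"],"w",o["grip_width"])
    print("pos",o["position"],"err mm",(o["position"]-p)*1000,"rot err deg",np.degrees((R.from_quat(o["tool_rot"])*R.from_quat(q).inv()).as_rotvec()))
E
python3 - <<'E'
from plan import *
from rig import robot
o=robot.get_obs();save([.25,-.573,.223],(R.from_quat([.979,.2039,0,0])).as_quat())
y0=23.5;print(load())
n=24;w=[]
for i in range(1,n+1):
    s=i/n;az=np.radians(-66.4+(29-(-66.4))*s);r=.625+(.523-.625)*s
    w.append(([r*np.cos(az),r*np.sin(az),.223+.077*min(1,s*2)],T(y0+(176.7-y0)*s)))
rows(w)
E
```

```text
(array([ 0.25 , -0.573,  0.223]), array([0.97899207, 0.20389835, 0.        , 0.        ]))
[{"dx": 43.3, "dy": -6.0, "dz": -6.4, "az": -0.111}, {"dx": 43.0, "dy": -4.0, "dz": -6.4, "az": -0.111}, {"dx": 42.7, "dy": -2.2, "dz": -6.5, "az": -0.112}, {"dx": 42.6, "dy": -0.4, "dz": -6.4, "az": -0.111}, {"dx": 42.2, "dy": 1.3, "dz": -6.4, "az": -0.112}, {"dx": 41.8, "dy": 3.0, "dz": -6.4, "az": -0.111}, {"dx": 41.4, "dy": 4.8, "dz": -6.4, "az": -0.111}, {"dx": 40.9, "dy": 6.3, "dz": -6.4, "az": -0.112}]
[{"dx": 40.2, "dy": 8.0, "dz": -6.4, "az": -0.111}, {"dx": 39.7, "dy": 9.6, "dz": -6.5, "az": -0.112}, {"dx": 38.9, "dy": 11.2, "dz": -6.4, "az": -0.111}, {"dx": 38.1, "dy": 12.6, "dz": -6.4, "az": -0.111}, {"dx": 37.3, "dy": 14.1, "az": -0.112}, {"dx": 36.5, "dy": 15.5, "az": -0.111}, {"dx": 35.5, "dy": 16.9, "az": -0.112}, {"dx": 34.5, "dy": 18.2, "az": -0.111}]
[{"dx": 33.5, "dy": 19.4, "az": -0.111}, {"dx": 32.4, "dy": 20.7, "az": -0.112}, {"dx": 31.3, "dy": 21.8, "az": -0.111}, {"dx": 30.1, "dy": 22.9, "az": -0.112}, {"dx": 28.9, "dy": 23.9, "az": -0.111}, {"dx": 27.8, "dy": 24.9, "az": -0.111}, {"dx": 26.4, "dy": 25.8, "az": -0.112}, {"dx": 25.2, "dy": 26.7, "az": -0.111}]
end [0.4574 0.2536 0.3   ] [176.68   0.   180.  ]
```

```bash
python3 -m inch '[{"dx": 43.3, "dy": -6.0, "dz": -6.4, "az": -0.111, "gripper": 56}, {"dx": 43.0, "dy": -4.0, "dz": -6.4, "az": -0.111}, {"dx": 42.7, "dy": -2.2, "dz": -6.5, "az": -0.112}, {"dx": 42.6, "dy": -0.4, "dz": -6.4, "az": -0.111}, {"dx": 42.2, "dy": 1.3, "dz": -6.4, "az": -0.112}, {"dx": 41.8, "dy": 3.0, "dz": -6.4, "az": -0.111}, {"dx": 41.4, "dy": 4.8, "dz": -6.4, "az": -0.111}, {"dx": 40.9, "dy": 6.3, "dz": -6.4, "az": -0.112}]' 40
```

```text
invalid input
```

```bash
python3 -m inch '[{"ax":0,"ay":0,"az":-0.111,"dx":43.3,"dy":-6.0,"dz":-6.4,"gripper":56}]' 40
```

```text
time: 0.2
position: [0.2835, -0.5524, 0.2275]
tool_rot: [0.967, 0.256, -0.001, -0.0]
ft_force: [1.0, 0.1, -0.9]
grip_width: 0.0839
```

```bash
python3 -m inch '[{"ax":0,"ay":0,"az":-0.111,"dx":43.0,"dy":-4.0,"dz":-6.4,"gripper":56},{"ax":0,"ay":0,"az":-0.112,"dx":42.7,"dy":-2.2,"dz":-6.5,"gripper":56},{"ax":0,"ay":0,"az":-0.111,"dx":42.6,"dy":-0.4,"dz":-6.4,"gripper":56},{"ax":0,"ay":0,"az":-0.112,"dx":42.2,"dy":1.3,"dz":-6.4,"gripper":56},{"ax":0,"ay":0,"az":-0.111,"dx":41.8,"dy":3.0,"dz":-6.4,"gripper":56},{"ax":0,"ay":0,"az":-0.111,"dx":41.4,"dy":4.8,"dz":-6.4,"gripper":56},{"ax":0,"ay":0,"az":-0.112,"dx":40.9,"dy":6.3,"dz":-6.4,"gripper":56}]' && python3 -m inch '[{"ax":0,"ay":0,"az":-0.111,"dx":40.2,"dy":8,"dz":-6.4,"gripper":56},{"ax":0,"ay":0,"az":-0.112,"dx":39.7,"dy":9.6,"dz":-6.5,"gripper":56},{"ax":0,"ay":0,"az":-0.111,"dx":38.9,"dy":11.2,"dz":-6.4,"gripper":56},{"ax":0,"ay":0,"az":-0.111,"dx":38.1,"dy":12.6,"dz":-6.4,"gripper":56},{"ax":0,"ay":0,"az":-0.112,"dx":37.3,"dy":14.1,"dz":0,"gripper":56},{"ax":0,"ay":0,"az":-0.111,"dx":36.5,"dy":15.5,"dz":0,"gripper":56},{"ax":0,"ay":0,"az":-0.112,"dx":35.5,"dy":16.9,"dz":0,"gripper":56},{"ax":0,"ay":0,"az":-0.111,"dx":34.5,"dy":18.2,"dz":0,"gripper":56}]'
sed -i 's/^        row={}/        row=dict.fromkeys(("ax","ay","az","dx","dy","dz"),0)/; s/json.dumps(out\[i:i+8\])/json.dumps(out[i:i+8],separators=(",",":")).replace(".0,",",")/' plan.py
```

```text
time: 0.9
position: [0.4869, -0.3339, 0.2736]
tool_rot: [0.794, 0.608, 0.0, -0.0]
ft_force: [1.1, -0.2, -0.2]
grip_width: 0.0491
time: 1.7
position: [0.5557, -0.0254, 0.2991]
tool_rot: [0.455, 0.891, -0.0, -0.0]
ft_force: [-0.1, -0.1, -0.3]
grip_width: 0.0488
```

Run:
```python
from h import *
from rig import robot,optics
o=robot.get_obs();print(o["position"],R.from_quat(o["tool_rot"]).as_euler("ZYX",degrees=True),o["q"])
for n in ["scene","top"]:
    c=optics.camera(n); pickle.dump(c,open(f"{n}1.pkl","wb"))
    cv2.imwrite(f"pics/{n}1.png",cv2.resize(c["img"][:,:,::-1],(800,600),interpolation=cv2.INTER_CUBIC))
```

```text
[ 0.55573411 -0.0253964   0.29909184] [ 1.25907090e+02 -3.34038924e-02 -1.79982606e+02] [-2.46622281e-01  3.52046032e-01  1.50945245e+00  1.47956527e-04
  1.28073602e+00 -8.73361686e-01]
```

View pics/scene1.png

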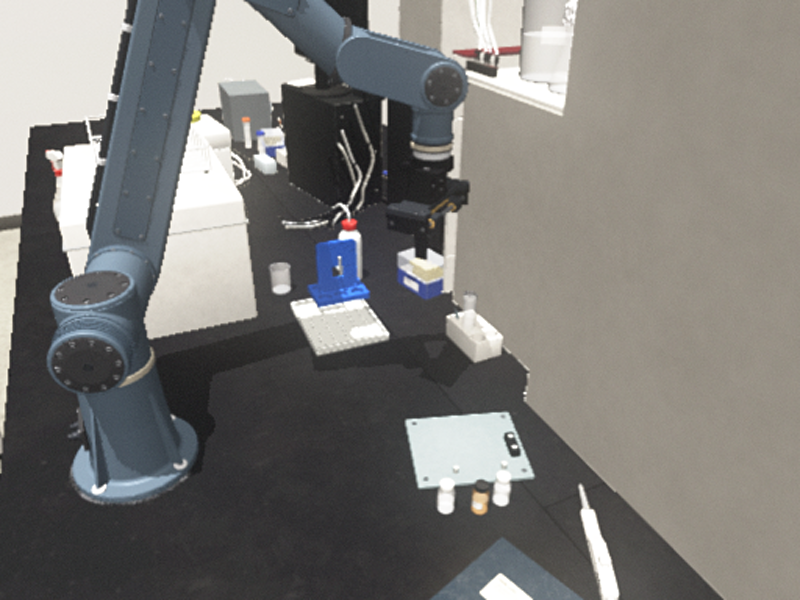

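Scene view: the tray is on the hook (slot at 337,268), the plate at (470,450), dowels at (456,468) and (504,464), end stop at (513,443). I'll overlay the model on both views to refine.

```bash
cat > ov.py <<'E'
from h import *
def box(cx,yaw,x0,x1,y0,y1,z0,z1):
    r=R.from_euler("z",yaw,degrees=True)
    c=np.array([[x,y,z] for z in(z0,z1) for x,y in((x0,y0),(x1,y0),(x1,y1),(x0,y1))])
    return r.apply(c)+cx
def drawbox(im,c,b,off,s,col):
    p=[tuple(int(v) for v in x) for x in np.round(((proj(c,b)-off+.5)*s))]
    for i in range(4):
        for a,bb in((i,(i+1)%4),(i+4,(i+1)%4+4),(i,i+4)): cv2.line(im,p[a],p[bb],col,1)
def line(im,c,pts,off,s,col):
    p=np.round((proj(c,pts)-off+.5)*s).astype(int);cv2.polylines(im,[p.reshape(-1,1,2)],False,col,1)
E
cat > ov1.py <<'E'
from ov import *
import sys
tray=np.array([.4813,.252,0]);ty=-3.3;home=np.array([.5417,-.2517,.012]);py=-17.9
out=[]
for n,(u0,v0,u1,v1) in dict(scene=(180,140,260,215),top=(175,180,245,245)).items():
    c=pickle.load(open(f"{n}1.pkl","rb"));s=8 if n=="scene" else 9
    im=cv2.resize(c["img"][v0:v1,u0:u1,::-1],None,fx=s,fy=s,interpolation=cv2.INTER_NEAREST).copy();o=np.array([u0,v0])
    drawbox(im,c,box(tray,ty,-.06,.06,-.042,.042,.085,.099),o,s,(0,255,255))
    drawbox(im,c,box(tray,ty,-.046,.046,-.004,.004,.099,.219),o,s,(0,255,0))
    r=R.from_euler("z",ty,degrees=True);S=tray+[0,0,.155]
    line(im,c,S+r.apply(np.array([[0,.084,.0084],[0,0,0],[0,-.02,.002],[0,-.023,.034]])),o,s,(0,0,255))
    cv2.imwrite(f"pics/ovt_{n}.png",im)
for n,(u0,v0,u1,v1) in dict(scene=(250,255,350,335),top=(295,160,375,235)).items():
    c=pickle.load(open(f"{n}1.pkl","rb"));s=8
    im=cv2.resize(c["img"][v0:v1,u0:u1,::-1],None,fx=s,fy=s,interpolation=cv2.INTER_NEAREST).copy();o=np.array([u0,v0])
    drawbox(im,c,box(home,py,-.11,.09,-.072,.098,-.012,0),o,s,(0,0,255))
    for x in(-.042,.042): drawbox(im,c,box(home,py,x-.005,x+.005,-.052,-.042,0,.012),o,s,(0,200,0))
    drawbox(im,c,box(home,py,.06,.075,-.025,.025,0,.014),o,s,(0,200,0))
    cv2.imwrite(f"pics/ovp_{n}.png",im)
E
python3 ov1.py
```

```text
(no output)
```

View pics/ovt_scene.png

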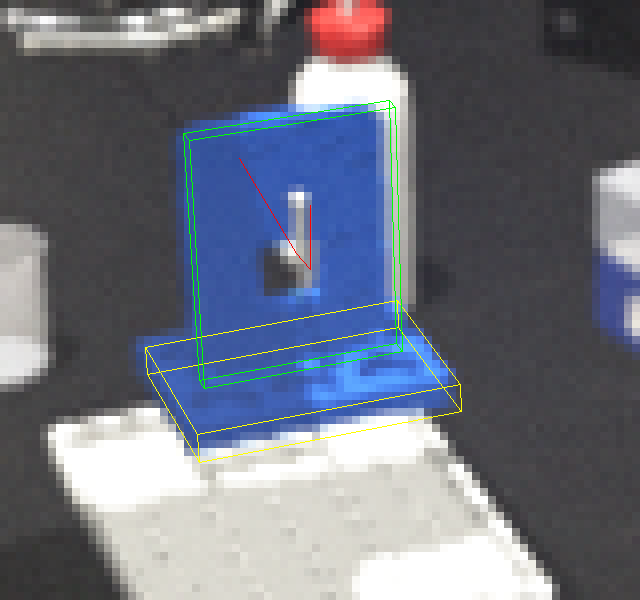

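View pics/ovt_top.png

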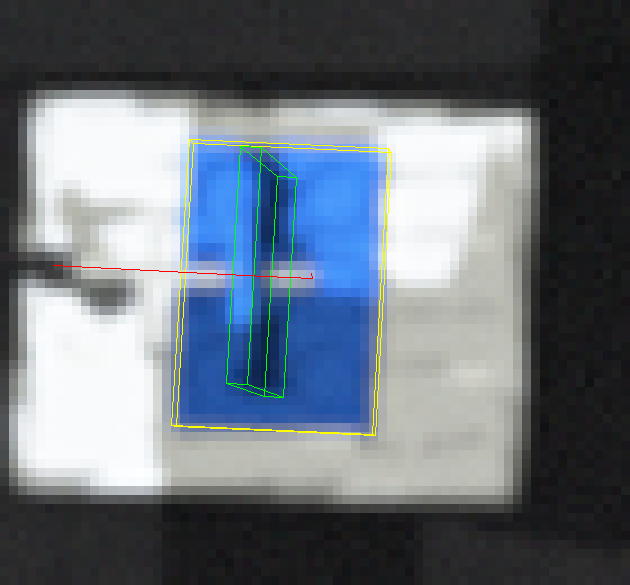

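View pics/ovp_scene.png

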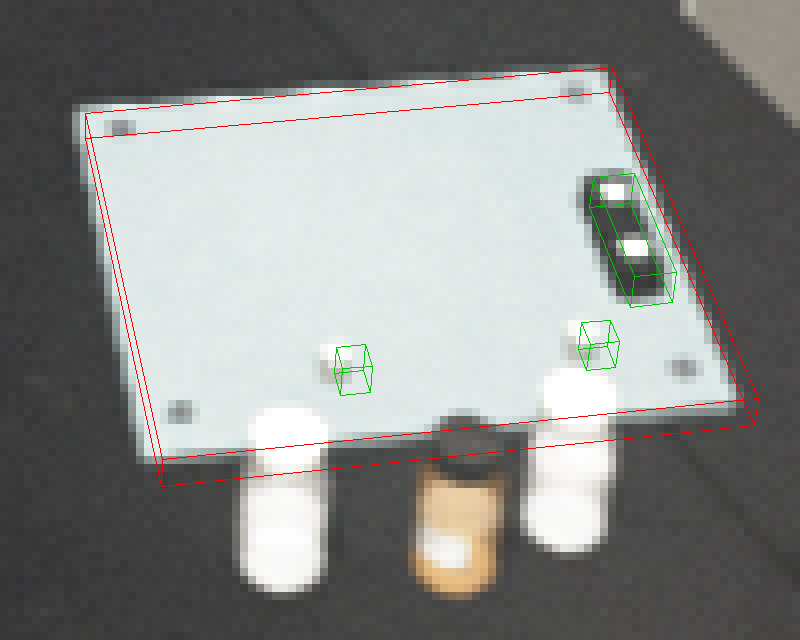

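View pics/ovp_top.png

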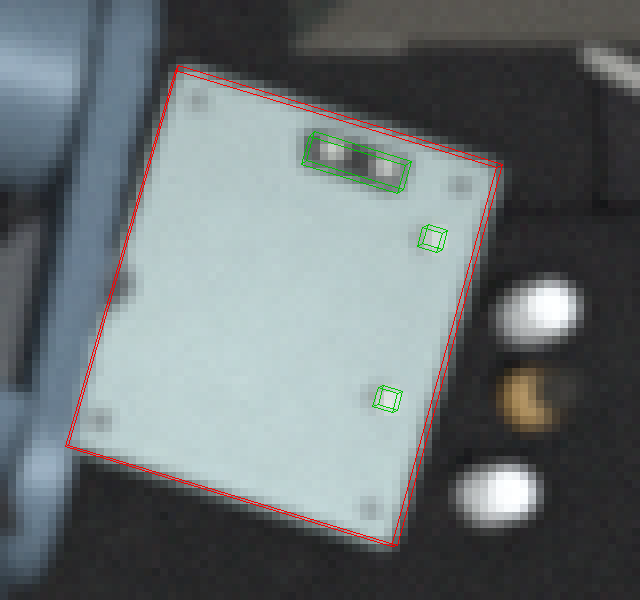

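Run:
```python
from h import *
np.set_printoptions(precision=4,suppress=True)
c=pickle.load(open("scene1.pkl","rb"))
rr=R.from_quat(c["attitude"]).apply(np.eye(3));print("right",rr[0],"up",rr[1])
P=cloud(c);z=P[...,2];g=c["img"].astype(int)
b=(g[...,2]>g[...,0]+60)&(g[...,2]>g[...,1]+30);b[:,:190]=0;b[:,240:]=0;b[:150]=0;b[205:]=0
q=P[b];t=q[(q[:,2]>.115)&(q[:,2]<.20)];print("handle front face",len(t),t.mean(0),"fit y=ax+bz+c",np.linalg.lstsq(np.c_[t[:,0]-.4813,t[:,2]-.15,np.ones(len(t))],t[:,1],rcond=None)[0],"x range",np.percentile(t[:,0],[1,99]))
print("z max",np.percentile(q[:,2],99.5))
f=q[(q[:,2]<.104)&(q[:,2]>.09)];print("foot",cv2.minAreaRect((f[:,:2]*1000).astype(np.float32)))
m=(abs(z-.012)<.007)&(g.mean(2)>150);m[:255]=0;m[320:]=0;m[:,:250]=0;m[:,345:]=0
n,l,st,_=cv2.connectedComponentsWithStats(m.astype(np.uint8)); k=1+st[1:,4].argmax();vv,uu=np.where(l==k)
q=P[vv,uu];print("plate scene",len(q),np.median(q[:,2]),cv2.minAreaRect((q[:,:2]*1000).astype(np.float32)))
# dowels tops & stop by pixels in both
for (u,v) in [(250+330/8-.5,255+355/8-.5),(250+577/8-.5,255+332/8-.5)]: print("scene dowel top",cast(c,[u,v],z=.024))
c=pickle.load(open("top1.pkl","rb"))
for (u,v) in [(295+386/8-.5,160+398/8-.5),(295+432/8-.5,160+238/8-.5)]: print("top dowel top",cast(c,[u,v],z=.024))
r=R.from_euler("z",-17.9,degrees=True)
print("model",r.apply([[-.042,-.047,0],[.042,-.047,0]])+[.5417,-.2517,.024])
```

```text
right [ 0.8981 -0.4396  0.0114] up [0.2084 0.4484 0.8692]
handle front face 485 [0.4763 0.25   0.158 ] fit y=ax+bz+c [-0.0471 -0.0087  0.2498] x range [0.4326 0.5219]
z max 0.22433027656264726
foot ((477.7103576660156, 253.00730895996094), (91.67166137695312, 119.8907470703125), 87.440185546875)
plate scene 2846 0.0139632405382063 ((531.8690185546875, -236.0672149658203), (173.89349365234375, 201.7237548828125), 71.5730972290039)
scene dowel top [[ 0.4805 -0.2798  0.024 ]]
scene dowel top [[ 0.5602 -0.3062  0.024 ]]
top dowel top [[ 0.4872 -0.2816  0.024 ]]
top dowel top [[ 0.5666 -0.3079  0.024 ]]
model [[ 0.4873 -0.2835  0.024 ]
 [ 0.5672 -0.3093  0.024 ]]
```

```bash
python3 -m inch '[{"ax":0,"ay":0,"az":-0.111,"dx":33.5,"dy":19.4,"dz":0,"gripper":56},{"ax":0,"ay":0,"az":-0.112,"dx":32.4,"dy":20.7,"dz":0,"gripper":56},{"ax":0,"ay":0,"az":-0.111,"dx":31.3,"dy":21.8,"dz":0,"gripper":56},{"ax":0,"ay":0,"az":-0.112,"dx":30.1,"dy":22.9,"dz":0,"gripper":56},{"ax":0,"ay":0,"az":-0.111,"dx":28.9,"dy":23.9,"dz":0,"gripper":56},{"ax":0,"ay":0,"az":-0.111,"dx":27.8,"dy":24.9,"dz":0,"gripper":56},{"ax":0,"ay":0,"az":-0.112,"dx":26.4,"dy":25.8,"dz":0,"gripper":56},{"ax":0,"ay":0,"az":-0.111,"dx":25.2,"dy":26.7,"dz":0,"gripper":56}]'; python3 -m inch '[{"ax":0,"ay":0,"az":0,"dx":0,"dy":0,"dz":0,"gripper":56},{"ax":0,"ay":0,"az":0,"dx":0,"dy":0,"dz":0,"gripper":56}]'
python3 - <<'E'
from plan import *
check()
p,q=load();r=R.from_quat(q)
rows(lin(p,r,[.4553,.2541,.173],T(177),8),56)
E
```

```text
time: 2.6
position: [0.4567, 0.2542, 0.2992]
tool_rot: [0.027, 1.0, -0.0, -0.0]
ft_force: [-0.2, -0.2, -0.0]
grip_width: 0.0489
time: 2.8
position: [0.4569, 0.2535, 0.2994]
tool_rot: [0.029, 1.0, -0.0, 0.0]
ft_force: [0.0, -0.0, -0.3]
grip_width: 0.0487
t 2.8 q [ 0.293   0.301   1.588  -0.001   1.2527 -1.2197] F [ 0.015  -0.0224 -0.2611] M [ 0.1132 -0.1734 -0.0124] w 0.048720914337720266
pos [0.4569 0.2535 0.2994] err mm [-0.5252 -0.0899 -0.6125] rot err deg [-0.0516 -0.0107  0.0076]
[{"ax":0,"ay":0,"az":-0.001,"dx":0.3,"dy":0,"dz":15.9,"gripper":56},{"ax":0,"ay":0,"az":0,"dx":0.2,"dy":0.1,"dz":15.8,"gripper":56},{"ax":0,"ay":0,"az":-0.001,"dx":0.3,"dy":0,"dz":15.9,"gripper":56},{"ax":0,"ay":0,"az":-0.001,"dx":0.3,"dy":0.1,"dz":15.9,"gripper":56},{"ax":0,"ay":0,"az":0,"dx":0.2,"dy":0,"dz":15.9,"gripper":56},{"ax":0,"ay":0,"az":-0.001,"dx":0.3,"dy":0.1,"dz":15.9,"gripper":56},{"ax":0,"ay":0,"az":-0.001,"dx":0.3,"dy":0,"dz":15.8,"gripper":56},{"ax":0,"ay":0,"az":-0.001,"dx":0.3,"dy":0.1,"dz":15.9,"gripper":56}]
end [0.4553 0.2541 0.173 ] [177.03   0.   180.  ]
```

```bash
python3 -m inch '[{"ax":0,"ay":0,"az":-0.001,"dx":0.3,"dy":0,"dz":15.9,"gripper":56},{"ax":0,"ay":0,"az":0,"dx":0.2,"dy":0.1,"dz":15.8,"gripper":56},{"ax":0,"ay":0,"az":-0.001,"dx":0.3,"dy":0,"dz":15.9,"gripper":56},{"ax":0,"ay":0,"az":-0.001,"dx":0.3,"dy":0.1,"dz":15.9,"gripper":56},{"ax":0,"ay":0,"az":0,"dx":0.2,"dy":0,"dz":15.9,"gripper":56},{"ax":0,"ay":0,"az":-0.001,"dx":0.3,"dy":0.1,"dz":15.9,"gripper":56},{"ax":0,"ay":0,"az":-0.001,"dx":0.3,"dy":0,"dz":15.8,"gripper":56},{"ax":0,"ay":0,"az":-0.001,"dx":0.3,"dy":0.1,"dz":15.9,"gripper":56}]';python3 -m inch '[{"ax":0,"ay":0,"az":0,"dx":0,"dy":0,"dz":0,"gripper":56}]'
python3 - <<'E'
from plan import *
check()
from rig import optics
for n,(u0,v0,u1,v1) in dict(scene=(170,100,270,215),top=(165,170,245,245)).items():
    c=optics.camera(n); pickle.dump(c,open(f"{n}2.pkl","wb"));s=5 if n=="scene" else 8
    cv2.imwrite(f"pics/{n}2.png",cv2.resize(c["img"][v0:v1,u0:u1,::-1],None,fx=s,fy=s,interpolation=cv2.INTER_CUBIC))
E
```

```text
time: 3.6
position: [0.4563, 0.2525, 0.1718]
tool_rot: [0.028, 1.0, -0.0, 0.0]
ft_force: [0.1, 0.3, -0.2]
grip_width: 0.0488
time: 3.7
position: [0.4544, 0.2521, 0.1705]
tool_rot: [0.028, 1.0, -0.001, -0.002]
ft_force: [-0.1, 0.8, -0.1]
grip_width: 0.0489
t 3.7 q [ 0.2916  0.4618  1.7455 -0.0007  0.9389 -1.2237] F [-0.0886  0.7879 -0.1069] M [ 0.0797 -0.131  -0.0172] w 0.04886443156868881
pos [0.4544 0.2521 0.1705] err mm [-0.8055 -1.9614 -2.4564] rot err deg [-0.1078  0.2451 -0.1801]
```

View pics/scene2.png

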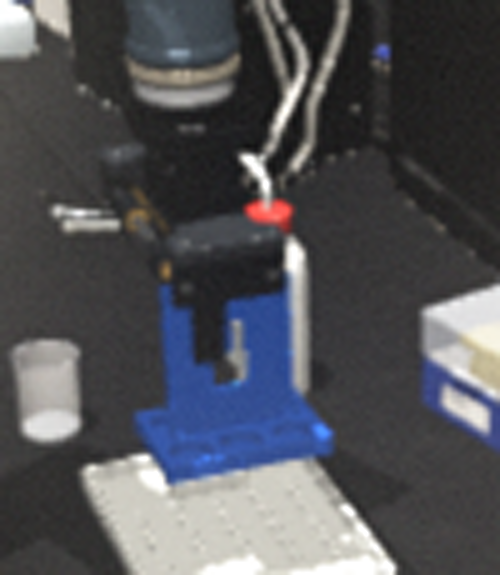

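View pics/top2.png

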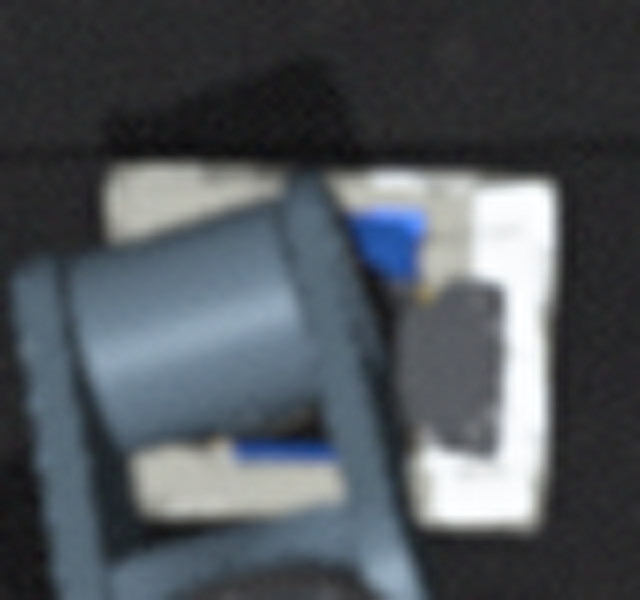

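```bash
python3 -m inch '[{"ax":0,"ay":0,"az":0,"dx":0,"dy":0,"dz":0,"gripper":56},{"ax":0,"ay":0,"az":0,"dx":0,"dy":0,"dz":0,"gripper":56}]'
python3 - <<'E'
from plan import *
check()
E
```

```text
time: 4.0
position: [0.4556, 0.2541, 0.1734]
tool_rot: [0.026, 1.0, 0.0, 0.001]
ft_force: [-0.5, 0.9, 0.3]
grip_width: 0.0486
t 4.0 q [ 0.2943  0.4575  1.7428 -0.0001  0.9393 -1.224 ] F [-0.4605  0.8879  0.2716] M [ 0.093  -0.1001  0.0725] w 0.048608841898321584
pos [0.4556 0.2541 0.1734] err mm [ 0.3887 -0.0388  0.4287] rot err deg [ 0.0276 -0.1092 -0.0296]
```

```bash
python3 -m inch '[{"ax":0,"ay":0,"az":0,"dx":0,"dy":0,"dz":0,"gripper":0},{"ax":0,"ay":0,"az":0,"dx":0,"dy":0,"dz":0,"gripper":0},{"ax":0,"ay":0,"az":0,"dx":0,"dy":0,"dz":0,"gripper":0},{"ax":0,"ay":0,"az":0,"dx":0,"dy":0,"dz":0,"gripper":0},{"ax":0,"ay":0,"az":0,"dx":0,"dy":0,"dz":0,"gripper":0},{"ax":0,"ay":0,"az":0,"dx":0,"dy":0,"dz":0,"gripper":0}]' 10;  python3 -m inch '[{"ax":0,"ay":0,"az":0,"dx":0,"dy":0,"dz":0,"gripper":0},{"ax":0,"ay":0,"az":0,"dx":0,"dy":0,"dz":0,"gripper":0}]' 50
python3 - <<'E'
from plan import *
check()
from rig import optics
for n,(u0,v0,u1,v1) in dict(scene=(180,140,260,215)).items():
    c=optics.camera(n); pickle.dump(c,open(f"{n}3.pkl","wb"));s=8
    cv2.imwrite(f"pics/{n}3.png",cv2.resize(c["img"][v0:v1,u0:u1,::-1],None,fx=s,fy=s,interpolation=cv2.INTER_NEAREST))
P=cloud(c);g=c["img"].astype(int)
b=(g[...,2]>g[...,0]+60)&(g[...,2]>g[...,1]+30);b[:,:190]=0;b[:,240:]=0;b[:150]=0;b[205:]=0
q=P[b];t=q[(q[:,2]>.115)&(q[:,2]<.20)];print("handle front face",len(t),t.mean(0),"fit y=ax+bz+c",np.linalg.lstsq(np.c_[t[:,0]-.4813,t[:,2]-.15,np.ones(len(t))],t[:,1],rcond=None)[0],"x range",np.percentile(t[:,0],[1,99]))
E
```

```text
time: 4.6
position: [0.4547, 0.2542, 0.1725]
tool_rot: [0.026, 1.0, 0.0, -0.0]
ft_force: [-0.1, 1.4, 0.4]
grip_width: 0.009
time: 4.8
position: [0.4548, 0.2542, 0.1726]
tool_rot: [0.026, 1.0, 0.0, 0.0]
ft_force: [-0.5, 0.4, -0.3]
grip_width: 0.0078
t 4.8 q [ 0.295   0.4586  1.744   0.0001  0.9389 -1.2241] F [-0.4695  0.402  -0.3325] M [ 0.2107 -0.1636 -0.0039] w 0.0077536429843028535
pos [0.4548 0.2542 0.1726] err mm [-0.4683  0.1185 -0.4281] rot err deg [ 0.007  -0.0029  0.0044]
handle front face 428 [0.4775 0.2489 0.155 ] fit y=ax+bz+c [-0.05   -0.014   0.2488] x range [0.432 0.52 ]
```

View pics/scene3.png

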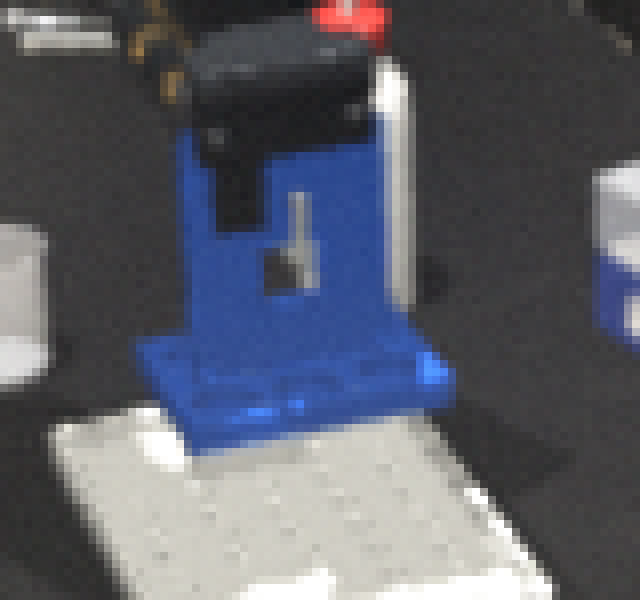

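Run:
```python
from h import *
np.set_printoptions(precision=4,suppress=True)
for k in (1,3):
    c=pickle.load(open(f"scene{k}.pkl","rb"));P=cloud(c)
    for v in range(163,178,2): print(k,v,[tuple(int(x) for x in np.round(P[v,u]*1000)) for u in range(215,220)], c["img"][v,215:220].mean(1).astype(int))
```

```text
1 163 [(474, 244, 192), (479, 248, 189), (484, 250, 187), (486, 245, 189), (491, 250, 185)] [107 122 137 110 107]
1 165 [(474, 246, 183), (480, 251, 180), (475, 228, 191), (481, 233, 187), (491, 250, 178)] [107 159 210 135 106]
1 167 [(476, 250, 173), (479, 249, 173), (474, 226, 185), (478, 228, 183), (490, 250, 170)] [111 136 163 123 110]
1 169 [(476, 251, 165), (479, 249, 165), (475, 228, 176), (480, 233, 172), (489, 248, 163)] [120 150 162 128 111]
1 171 [(576, 532, 5), (473, 235, 165), (476, 232, 166), (480, 232, 165), (491, 252, 153)] [187 242 183 147 133]
1 173 [(571, 519, 2), (574, 515, 3), (579, 517, 2), (562, 459, 32), (566, 459, 32)] [ 70  97 132 148 128]
1 175 [(563, 499, 4), (566, 495, 5), (571, 496, 4), (564, 465, 20), (565, 456, 24)] [ 64  74 118 152 127]
1 177 [(474, 250, 134), (479, 255, 131), (482, 251, 132), (486, 251, 131), (489, 250, 131)] [120 134 123 118 130]
3 163 [(475, 247, 190), (479, 246, 190), (482, 245, 190), (487, 250, 186), (492, 252, 185)] [88 92 95 89 88]
3 165 [(475, 248, 182), (480, 250, 180), (477, 232, 189), (478, 226, 191), (490, 248, 179)] [ 85 109 139 109  88]
3 167 [(476, 250, 173), (479, 250, 172), (475, 229, 183), (478, 227, 183), (489, 246, 172)] [ 88 112 133 112  92]
3 169 [(474, 248, 167), (478, 248, 166), (475, 229, 175), (480, 231, 173), (490, 249, 163)] [ 90 114 135 115  98]
3 171 [(577, 537, 2), (475, 239, 163), (475, 229, 167), (478, 229, 167), (565, 454, 44)] [106 142 144 137 122]
3 173 [(567, 510, 7), (573, 512, 5), (578, 514, 3), (561, 456, 34), (565, 455, 34)] [ 60  77 112 135 119]
3 175 [(562, 495, 6), (566, 496, 5), (571, 497, 3), (565, 468, 18), (566, 458, 23)] [ 58  61 103 152 131]
3 177 [(474, 250, 134), (478, 252, 133), (481, 248, 134), (485, 250, 132), (488, 248, 132)] [107 100 100  90  90]
```

```bash
cat > path.py <<'E'
from plan import *
W=[(.6,-10.5,0,0),(1,-6,0,4),(8,-1,15,6),(13,4,30,6),(18,9,45,6),(20,12,45,2),(20,21,45,4),(26,28,45,4),(32,33,45,4),(75,35,45,4)]
p0,q0=load();R0=R.from_quat(q0)
out=R.from_euler("z",-3,degrees=True).apply([0,-1,0])
off=np.array([0,0,-.028]) # tcp rel slot in tool frame: z down => tcp is .028 above slot
off[0]=0
w=[]
slot0=p0-R0.apply(off)
for a,b in zip(W,W[1:]):
    for i in range(1,b[3]+1):
        s=i/b[3];o,u,t=[a[k]+(b[k]-a[k])*s for k in range(3)]
        Q=R0*R.from_euler("x",t,degrees=True)
        w.append((slot0+out*(o-.6)/1000+np.array([0,0,(u+10.5)/1000])+Q.apply(off),Q))
rows(w,0)
E
python3 path.py
```

```text
[{"ax":0,"ay":0,"az":0,"dx":0,"dy":-0.1,"dz":-1.1,"gripper":0},{"ax":0,"ay":0,"az":0,"dx":0,"dy":-0.1,"dz":-1.2,"gripper":0},{"ax":0,"ay":0,"az":0,"dx":0,"dy":-0.1,"dz":-1.1,"gripper":0},{"ax":0,"ay":0,"az":0,"dx":0,"dy":-0.1,"dz":-1.1,"gripper":0},{"ax":0.044,"ay":0,"az":0,"dx":0,"dy":0.1,"dz":-0.8,"gripper":0},{"ax":0.043,"ay":0,"az":0,"dx":0,"dy":0,"dz":-0.8,"gripper":0},{"ax":0.044,"ay":0,"az":0,"dx":0,"dy":0,"dz":-0.7,"gripper":0},{"ax":0.044,"ay":0,"az":0,"dx":0,"dy":-0.1,"dz":-0.6,"gripper":0}]
[{"ax":0.043,"ay":0,"az":0,"dx":0,"dy":-0.1,"dz":-0.6,"gripper":0},{"ax":0.044,"ay":0,"az":0,"dx":0,"dy":-0.1,"dz":-0.5,"gripper":0},{"ax":0.043,"ay":0,"az":0,"dx":0,"dy":0.2,"dz":-0.6,"gripper":0},{"ax":0.044,"ay":0,"az":0,"dx":0,"dy":0.2,"dz":-0.5,"gripper":0},{"ax":0.044,"ay":0,"az":0,"dx":0,"dy":0.2,"dz":-0.5,"gripper":0},{"ax":0.043,"ay":0,"az":0,"dx":0,"dy":0.1,"dz":-0.4,"gripper":0},{"ax":0.044,"ay":0,"az":0,"dx":0,"dy":0.1,"dz":-0.4,"gripper":0},{"ax":0.044,"ay":0,"az":0,"dx":0,"dy":0.1,"dz":-0.3,"gripper":0}]
[{"ax":0.043,"ay":0,"az":0,"dx":0,"dy":0.1,"dz":-0.3,"gripper":0},{"a
[... 772 characters left out ...]
,"dx":0,"dy":-2.3,"dz":-0.2,"gripper":0},{"ax":0,"ay":0,"az":0,"dx":0,"dy":-2.3,"dz":-0.1,"gripper":0},{"ax":0,"ay":0,"az":0,"dx":0,"dy":-2.3,"dz":-0.2,"gripper":0}]
[{"ax":0,"ay":0,"az":0,"dx":0,"dy":-2,"dz":0.2,"gripper":0},{"ax":0,"ay":0,"az":0,"dx":0,"dy":-1.9,"dz":0.1,"gripper":0},{"ax":0,"ay":0,"az":0,"dx":0,"dy":-1.9,"dz":0.2,"gripper":0},{"ax":0,"ay":0,"az":0,"dx":0,"dy":-2,"dz":0.2,"gripper":0},{"ax":0,"ay":0,"az":0,"dx":0,"dy":-8,"dz":7.2,"gripper":0},{"ax":0,"ay":0,"az":0,"dx":0,"dy":-7.9,"dz":7.3,"gripper":0},{"ax":0,"ay":0,"az":0,"dx":0,"dy":-8,"dz":7.2,"gripper":0},{"ax":0,"ay":0,"az":0,"dx":0,"dy":-7.9,"dz":7.3,"gripper":0}]
end [0.4524 0.1996 0.2103] [ 177.03    0.   -135.02]
```

```bash
python3 -m inch '[{"ax":0,"ay":0,"az":0,"dx":0,"dy":-0.1,"dz":-1.1,"gripper":0},{"ax":0,"ay":0,"az":0,"dx":0,"dy":-0.1,"dz":-1.2,"gripper":0},{"ax":0,"ay":0,"az":0,"dx":0,"dy":-0.1,"dz":-1.1,"gripper":0},{"ax":0,"ay":0,"az":0,"dx":0,"dy":-0.1,"dz":-1.1,"gripper":0},{"ax":0.044,"ay":0,"az":0,"dx":0,"dy":0.1,"dz":-0.8,"gripper":0},{"ax":0.043,"ay":0,"az":0,"dx":0,"dy":0,"dz":-0.8,"gripper":0},{"ax":0.044,"ay":0,"az":0,"dx":0,"dy":0,"dz":-0.7,"gripper":0},{"ax":0.044,"ay":0,"az":0,"dx":0,"dy":-0.1,"dz":-0.6,"gripper":0}]'
python3 - <<'E'
from rig import robot
import numpy as np
o=robot.get_obs();print(o["q"].round(3),o["ft_force"].round(1),o["moment"].round(2),o["position"].round(4))
E
```

```text
time: 5.65
position: [0.4548, 0.254, 0.1801]
tool_rot: [0.026, 0.996, -0.088, -0.002]
ft_force: [-1.0, 0.4, -0.9]
grip_width: 0.0078
[ 0.389  0.491  1.667 -0.182  1.066 -1.035] [-1.   0.4 -0.9] [ 0.31 -0.1   0.01] [0.4548 0.254  0.1801]
```

```bash
python3 -m inch '[{"ax":0.043,"ay":0,"az":0,"dx":0,"dy":-0.1,"dz":-0.6,"gripper":0},{"ax":0.044,"ay":0,"az":0,"dx":0,"dy":-0.1,"dz":-0.5,"gripper":0},{"ax":0.043,"ay":0,"az":0,"dx":0,"dy":0.2,"dz":-0.6,"gripper":0},{"ax":0.044,"ay":0,"az":0,"dx":0,"dy":0.2,"dz":-0.5,"gripper":0},{"ax":0.044,"ay":0,"az":0,"dx":0,"dy":0.2,"dz":-0.5,"gripper":0},{"ax":0.043,"ay":0,"az":0,"dx":0,"dy":0.1,"dz":-0.4,"gripper":0},{"ax":0.044,"ay":0,"az":0,"dx":0,"dy":0.1,"dz":-0.4,"gripper":0},{"ax":0.044,"ay":0,"az":0,"dx":0,"dy":0.1,"dz":-0.3,"gripper":0}]'
python3 - <<'E'
from rig import robot
import numpy as np
o=robot.get_obs();print(o["q"].round(3),o["ft_force"].round(1),o["moment"].round(2),o["position"].round(4))
E
```

```text
time: 6.45
position: [0.455, 0.2561, 0.1832]
tool_rot: [0.025, 0.965, -0.259, -0.007]
ft_force: [0.6, 0.5, -1.9]
grip_width: 0.0075
[ 0.543  0.614  1.525 -0.44   1.339 -0.799] [ 0.6  0.5 -1.9] [ 0.59 -0.15  0.05] [0.455  0.2561 0.1832]
```

```bash
python3 -m inch '[{"ax":0.043,"ay":0,"az":0,"dx":0,"dy":0.1,"dz":-0.3,"gripper":0},{"ax":0.044,"ay":0,"az":0,"dx":0,"dy":0.1,"dz":-0.2,"gripper":0},{"ax":0.043,"ay":0,"az":0,"dx":0,"dy":0,"dz":-0.2,"gripper":0},{"ax":0.044,"ay":0,"az":0,"dx":0,"dy":0.1,"dz":-0.1,"gripper":0},{"ax":0.044,"ay":0,"az":0,"dx":0,"dy":0,"dz":-0.1,"gripper":0},{"ax":0.043,"ay":0,"az":0,"dx":0,"dy":0.1,"dz":0,"gripper":0}]'
python3 - <<'E'
from plan import *
from rig import robot,optics
o=robot.get_obs();print(o["q"].round(3),o["ft_force"].round(1),o["moment"].round(2),o["position"].round(4),R.from_quat(o["tool_rot"]).as_euler("ZYX",degrees=True))
# expected
p0=np.array([.4553,.2541,.173]);R0=T(177.03);off=np.array([0,0,-.028]);out=R.from_euler("z",-3,degrees=True).apply([0,-1,0])
Q=R0*R.from_euler("x",45,degrees=True);print("exp",p0-R0.apply(off)+out*.0174+[0,0,.0195]+Q.apply(off))
c=optics.camera("scene");u0,v0,u1,v1=170,130,260,215
cv2.imwrite("pics/scene4.png",cv2.resize(c["img"][v0:v1,u0:u1,::-1],None,fx=7,fy=7,interpolation=cv2.INTER_CUBIC))
E
```

```text
time: 7.05
position: [0.4551, 0.2571, 0.1834]
tool_rot: [0.024, 0.924, -0.382, -0.01]
ft_force: [0.6, -0.5, -1.3]
grip_width: 0.0078
[ 0.624  0.731  1.43  -0.584  1.545 -0.706] [ 0.6 -0.5 -1.3] [ 0.87 -0.14  0.03] [0.4551 0.2571 0.1834] [ 1.77035670e+02  1.40325791e-02 -1.35037740e+02]
exp [0.4554152  0.25649624 0.18429899]
```

View pics/scene4.png

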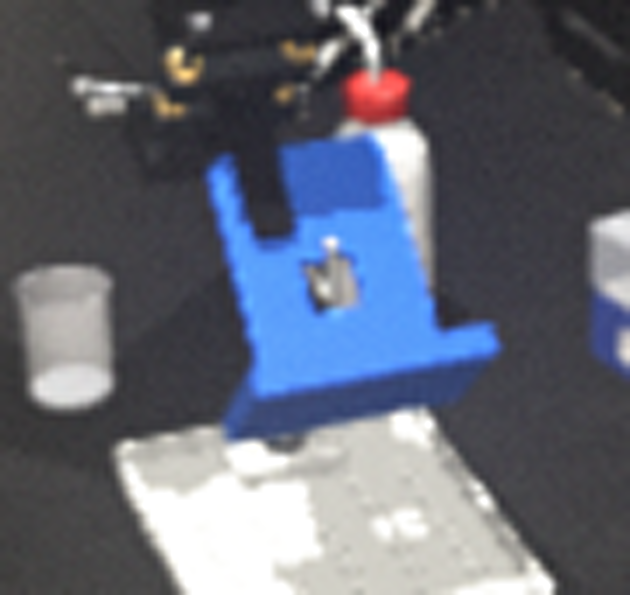

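Tray tilted 45° with the rod through the slot (around 330,275 in the crop) and negligible forces, so I'm continuing.

```bash
python3 -m inch '[{"ax":0,"ay":0,"az":0,"dx":0,"dy":-2.3,"dz":-0.4,"gripper":0},{"ax":0,"ay":0,"az":0,"dx":0,"dy":-2.0,"dz":-0.3,"gripper":0},{"ax":0,"ay":0,"az":0,"dx":0,"dy":-1.6,"dz":-1.6,"gripper":0},{"ax":0,"ay":0,"az":0,"dx":0,"dy":-1.5,"dz":-1.6,"gripper":0}]'; python3 -m inch '[{"ax":0,"ay":0,"az":0,"dx":0,"dy":-1.6,"dz":-1.6,"gripper":0},{"ax":0,"ay":0,"az":0,"dx":0,"dy":-1.6,"dz":-1.6,"gripper":0},{"ax":0,"ay":0,"az":0,"dx":0,"dy":0,"dz":0,"gripper":0}]'
python3 - <<'E'
from plan import *
from rig import robot,optics
o=robot.get_obs();print(o["q"].round(3),o["ft_force"].round(1),o["moment"].round(2),o["position"].round(4),R.from_quat(o["tool_rot"]).as_euler("ZYX",degrees=True))
p0=np.array([.4553,.2541,.173]);R0=T(177.03);off=np.array([0,0,-.028]);out=R.from_euler("z",-3,degrees=True).apply([0,-1,0])
Q=R0*R.from_euler("x",45,degrees=True);print("exp",p0-R0.apply(off)+out*.0194+[0,0,.0315]+Q.apply(off))
c=optics.camera("scene");u0,v0,u1,v1=170,130,260,215
cv2.imwrite("pics/scene5.png",cv2.resize(c["img"][v0:v1,u0:u1,::-1],None,fx=7,fy=7,interpolation=cv2.INTER_CUBIC))
E
```

```text
time: 7.5
position: [0.4549, 0.2539, 0.1925]
tool_rot: [0.024, 0.924, -0.382, -0.01]
ft_force: [-0.0, 0.6, -2.4]
grip_width: 0.0078
time: 7.8
position: [0.455, 0.2541, 0.1968]
tool_rot: [0.024, 0.924, -0.382, -0.01]
ft_force: [0.4, -0.0, -1.2]
grip_width: 0.0077
[ 0.621  0.71   1.429 -0.586  1.56  -0.719] [ 0.4 -0.  -1.2] [ 0.82 -0.12  0.02] [0.455  0.2541 0.1968] [ 1.77028432e+02  4.65311813e-02 -1.35059201e+02]
exp [0.45531053 0.25449898 0.19629899]
```

View pics/scene5.png

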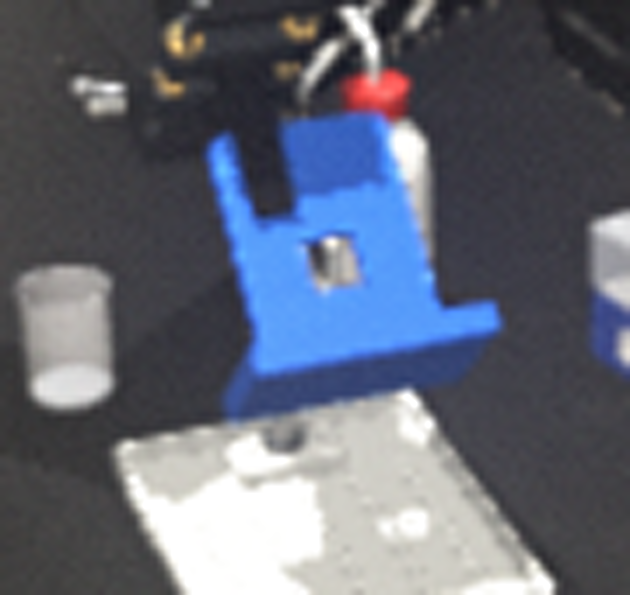

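```bash
python3 -m inch '[{"ax":0,"ay":0,"az":0,"dx":0,"dy":-1.8,"dz":-0.2,"gripper":0},{"ax":0,"ay":0,"az":0,"dx":0,"dy":-2.3,"dz":-0.2,"gripper":0},{"ax":0,"ay":0,"az":0,"dx":0,"dy":-2.3,"dz":-0.1,"gripper":0}]'; python3 -m inch '[{"ax":0,"ay":0,"az":0,"dx":0,"dy":-2.3,"dz":-0.2,"gripper":0},{"ax":0,"ay":0,"az":0,"dx":0,"dy":0,"dz":0,"gripper":0}]'
python3 - <<'E'
from plan import *
from rig import robot,optics
o=robot.get_obs();print(o["q"].round(3),o["ft_force"].round(1),o["moment"].round(2),o["position"].round(4),R.from_quat(o["tool_rot"]).as_euler("ZYX",degrees=True))
p0=np.array([.4553,.2541,.173]);R0=T(177.03);off=np.array([0,0,-.028]);out=R.from_euler("z",-3,degrees=True).apply([0,-1,0])
Q=R0*R.from_euler("x",45,degrees=True);print("exp",p0-R0.apply(off)+out*.0254+[0,0,.0385]+Q.apply(off))
c=optics.camera("scene");u0,v0,u1,v1=170,130,260,215
cv2.imwrite("pics/scene6.png",cv2.resize(c["img"][v0:v1,u0:u1,::-1],None,fx=7,fy=7,interpolation=cv2.INTER_CUBIC))
E
```

```text
time: 8.15
position: [0.4545, 0.2497, 0.2013]
tool_rot: [0.024, 0.924, -0.382, -0.01]
ft_force: [0.8, -0.1, -1.4]
grip_width: 0.0077
time: 8.35
position: [0.4545, 0.2482, 0.2033]
tool_rot: [0.024, 0.924, -0.382, -0.01]
ft_force: [-0.2, -1.1, -1.7]
grip_width: 0.0078
[ 0.614  0.697  1.437 -0.59   1.562 -0.727] [-0.2 -1.1 -1.7] [ 0.79 -0.08  0.01] [0.4545 0.2482 0.2033] [ 1.77015144e+02  2.01122259e-02 -1.35028213e+02]
exp [0.45499651 0.24850721 0.20329899]
```

View pics/scene6.png

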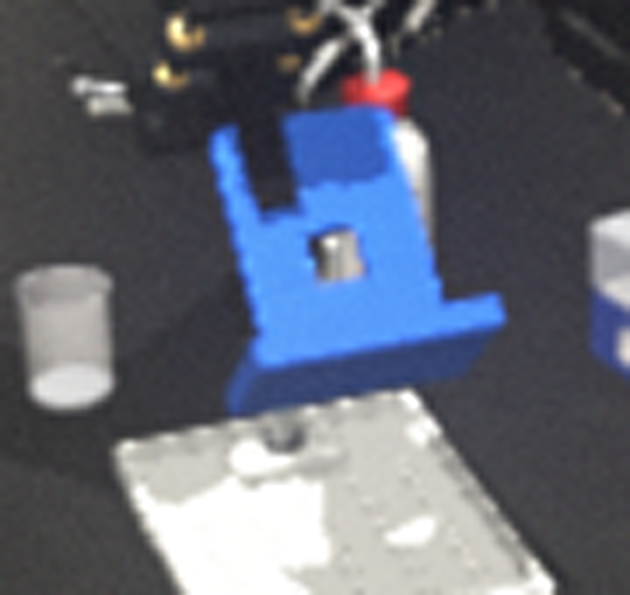

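Forces are still negligible. Next comes the exit past the barb.

```bash
python3 -m inch '[{"ax":0,"ay":0,"az":0,"dx":0,"dy":-2.0,"dz":0.2,"gripper":0},{"ax":0,"ay":0,"az":0,"dx":0,"dy":-1.9,"dz":0.1,"gripper":0},{"ax":0,"ay":0,"az":0,"dx":0,"dy":-1.9,"dz":0.2,"gripper":0},{"ax":0,"ay":0,"az":0,"dx":0,"dy":-2.0,"dz":0.2,"gripper":0},{"ax":0,"ay":0,"az":0,"dx":0,"dy":0,"dz":0,"gripper":0}]'; python3 -m inch '[{"ax":0,"ay":0,"az":0,"dx":0,"dy":-4.0,"dz":3.6,"gripper":0},{"ax":0,"ay":0,"az":0,"dx":0,"dy":-4.0,"dz":3.6,"gripper":0}]';  python3 - <<'E'
from plan import *
from rig import robot,optics
o=robot.get_obs();print(o["ft_force"].round(1),o["moment"].round(2),o["position"].round(4))
c=optics.camera("scene");u0,v0,u1,v1=170,130,260,215
cv2.imwrite("pics/scene7.png",cv2.resize(c["img"][v0:v1,u0:u1,::-1],None,fx=7,fy=7,interpolation=cv2.INTER_CUBIC))
E
```

```text
time: 8.9
position: [0.4542, 0.2422, 0.2082]
tool_rot: [0.024, 0.924, -0.382, -0.01]
ft_force: [0.5, -0.7, -1.9]
grip_width: 0.0076
time: 9.1
position: [0.4535, 0.2313, 0.2085]
tool_rot: [0.024, 0.924, -0.382, -0.01]
ft_force: [0.1, 0.4, -1.2]
grip_width: 0.0077
[ 0.1  0.4 -1.2] [ 0.81 -0.08 -0.01] [0.4535 0.2313 0.2085]
```

View pics/scene7.png

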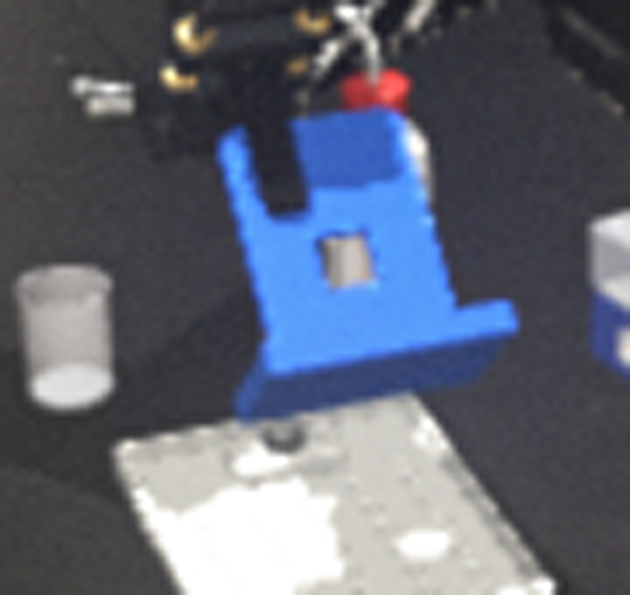

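```bash
python3 -m inch '[{"ax":0,"ay":0,"az":0,"dx":0,"dy":-8,"dz":7,"gripper":0},{"ax":0,"ay":0,"az":0,"dx":0,"dy":-8,"dz":7,"gripper":0},{"ax":0,"ay":0,"az":0,"dx":0,"dy":-12,"dz":10,"gripper":0},{"ax":0,"ay":0,"az":0,"dx":0,"dy":-16,"dz":10,"gripper":0},{"ax":0,"ay":0,"az":0,"dx":0,"dy":-18,"dz":10,"gripper":0},{"ax":0,"ay":0,"az":0,"dx":0,"dy":-18,"dz":10,"gripper":0},{"ax":0,"ay":0,"az":0,"dx":0,"dy":-9,"dz":5,"gripper":0},{"ax":0,"ay":0,"az":0,"dx":0,"dy":0,"dz":0,"gripper":0}]';python3 -m inch '[{"ax":0,"ay":0,"az":0,"dx":0,"dy":0,"dz":0,"gripper":0},{"ax":0,"ay":0,"az":0,"dx":0,"dy":0,"dz":0,"gripper":0}]'
python3 - <<'E'
from plan import *
from rig import robot,optics
o=robot.get_obs();print(o["q"].round(3),o["ft_force"].round(1),o["moment"].round(2),o["position"].round(4),R.from_quat(o["tool_rot"]).as_euler("ZYX",degrees=True))
c=optics.camera("scene")
cv2.imwrite("pics/scene8.png",cv2.resize(c["img"][:,:,::-1],(800,600),interpolation=cv2.INTER_CUBIC))
E
```

```text
time: 9.95
position: [0.4479, 0.1256, 0.2304]
tool_rot: [0.025, 0.924, -0.382, -0.01]
ft_force: [-0.4, 0.2, -2.3]
grip_width: 0.0081
time: 10.15
position: [0.4484, 0.1278, 0.2295]
tool_rot: [0.024, 0.924, -0.382, -0.01]
ft_force: [-0.2, 0.1, -1.4]
grip_width: 0.008
[ 0.447  0.566  1.641 -0.679  1.421 -0.796] [-0.2  0.1 -1.4] [ 0.77 -0.12 -0.04] [0.4484 0.1278 0.2295] [ 1.77065920e+02  1.46732662e-02 -1.35058322e+02]
```

View pics/scene8.png

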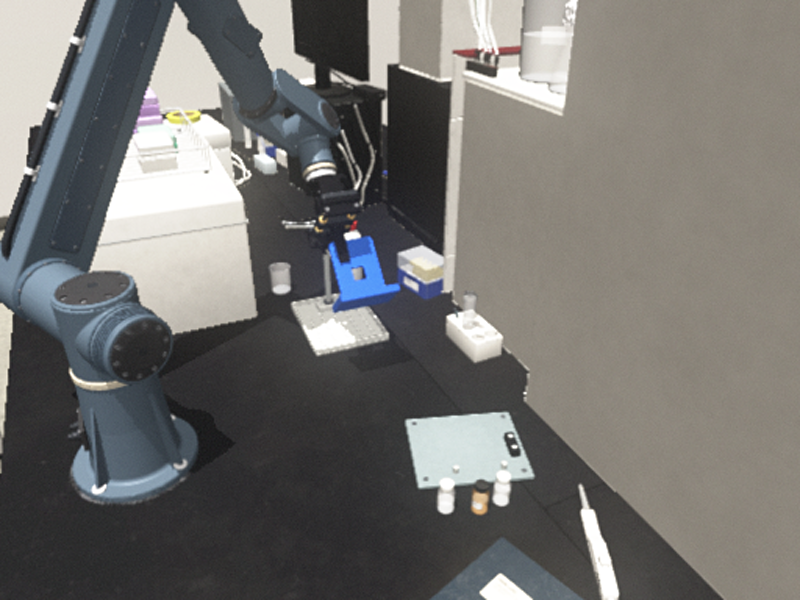

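Run:
```python
from plan import *
from rig import robot
o=robot.get_obs();save(o["position"],o["tool_rot"])
p,q=load()
rows(lin(p,R.from_quat(q),[.5098,-.2304,.17],T(161.8),24),0)
```

```text
[{"ax":-0.032,"ay":0.004,"az":0.011,"dx":-3.3,"dy":-8.7,"dz":12.2,"gripper":0},{"ax":-0.033,"ay":0.005,"az":0.01,"dx":-3.5,"dy":-9.1,"dz":11.9,"gripper":0},{"ax":-0.032,"ay":0.004,"az":0.011,"dx":-3.6,"dy":-9.4,"dz":11.6,"gripper":0},{"ax":-0.033,"ay":0.004,"az":0.01,"dx":-3.7,"dy":-9.7,"dz":11.2,"gripper":0},{"ax":-0.032,"ay":0.005,"az":0.011,"dx":-4,"dy":-10.1,"dz":10.9,"gripper":0},{"ax":-0.033,"ay":0.004,"az":0.01,"dx":-4,"dy":-10.3,"dz":10.6,"gripper":0},{"ax":-0.032,"ay":0.005,"az":0.011,"dx":-4.2,"dy":-10.7,"dz":10.2,"gripper":0},{"ax":-0.033,"ay":0.004,"az":0.01,"dx":-4.4,"dy":-10.9,"dz":9.8,"gripper":0}]
[{"ax":-0.032,"ay":0.004,"az":0.011,"dx":-4.6,"dy":-11.2,"dz":9.5,"gripper":0},{"ax":-0.033,"ay":0.005,"az":0.01,"dx":-4.7,"dy":-11.5,"dz":9,"gripper":0},{"ax":-0.032,"ay":0.004,"az":0.011,"dx":-4.8,"dy":-11.7,"dz":8.7,"gripper":0},{"ax":-0.033,"ay":0.004,"az":0.01,"dx":-5,"dy":-11.9,"dz":8.3,"gripper":0},{"ax":-0.032,"ay":0.005,"az":0.011,"dx":-5.2,"dy":-12.1,"dz":7.8,"gripper":0},{"ax":-0.033,"ay":0.004,"az":0.01,"dx":-5.4,"dy":-12.3,"dz":7.4,"gripper":0},{"ax":-0.032,"ay":0.004,"az":0.011,"dx":-5.5,"dy":-12.5,"dz":7,"gripper":0},{"ax":-0.033,"ay":0.005,"az":0.011,"dx":-5.6,"dy":-12.7,"dz":6.6,"gripper":0}]
[{"ax":-0.032,"ay":0.004,"az":0.01,"dx":-5.9,"dy":-12.8,"dz":6.1,"gripper":0},{"ax":-0.033,"ay":0.005,"az":0.011,"dx":-6,"dy":-12.9,"dz":5.7,"gripper":0},{"ax":-0.032,"ay":0.004,"az":0.01,"dx":-6.1,"dy":-13.1,"dz":5.2,"gripper":0},{"ax":-0.033,"ay":0.004,"az":0.011,"dx":-6.3,"dy":-13.1,"dz":4.8,"gripper":0},{"ax":-0.032,"ay":0.005,"az":0.01,"dx":-6.5,"dy":-13.2,"dz":4.4,"gripper":0},{"ax":-0.033,"ay":0.004,"az":0.011,"dx":-6.6,"dy":-13.3,"dz":3.8,"gripper":0},{"ax":-0.032,"ay":0.004,"az":0.01,"dx":-6.8,"dy":-13.4,"dz":3.4,"gripper":0},{"ax":-0.033,"ay":0.005,"az":0.011,"dx":-7,"dy":-13.3,"dz":3,"gripper":0}]
end [ 0.5098 -0.2304  0.17  ] [ 1.6179e+02 -1.0000e-02  1.7999e+02]
```

```bash
python3 -m inch '[{"ax":-0.032,"ay":0.004,"az":0.011,"dx":-3.3,"dy":-8.7,"dz":12.2,"gripper":0},{"ax":-0.033,"ay":0.005,"az":0.01,"dx":-3.5,"dy":-9.1,"dz":11.9,"gripper":0},{"ax":-0.032,"ay":0.004,"az":0.011,"dx":-3.6,"dy":-9.4,"dz":11.6,"gripper":0},{"ax":-0.033,"ay":0.004,"az":0.01,"dx":-3.7,"dy":-9.7,"dz":11.2,"gripper":0},{"ax":-0.032,"ay":0.005,"az":0.011,"dx":-4,"dy":-10.1,"dz":10.9,"gripper":0},{"ax":-0.033,"ay":0.004,"az":0.01,"dx":-4,"dy":-10.3,"dz":10.6,"gripper":0},{"ax":-0.032,"ay":0.005,"az":0.011,"dx":-4.2,"dy":-10.7,"dz":10.2,"gripper":0},{"ax":-0.033,"ay":0.004,"az":0.01,"dx":-4.4,"dy":-10.9,"dz":9.8,"gripper":0}]'; python3 -m inch '[{"ax":-0.032,"ay":0.004,"az":0.011,"dx":-4.6,"dy":-11.2,"dz":9.5,"gripper":0},{"ax":-0.033,"ay":0.005,"az":0.01,"dx":-4.7,"dy":-11.5,"dz":9,"gripper":0},{"ax":-0.032,"ay":0.004,"az":0.011,"dx":-4.8,"dy":-11.7,"dz":8.7,"gripper":0},{"ax":-0.033,"ay":0.004,"az":0.01,"dx":-5,"dy":-11.9,"dz":8.3,"gripper":0},{"ax":-0.032,"ay":0.005,"az":0.011,"dx":-5.2,"dy":-12.1,"dz":7.8,"gripper":0},{"ax":-0.033,"ay":0.004,"az":0.01,"dx":-5.4,"dy":-12.3,"dz":7.4,"gripper":0},{"ax":-0.032,"ay":0.004,"az":0.011,"dx":-5.5,"dy":-12.5,"dz":7,"gripper":0},{"ax":-0.033,"ay":0.005,"az":0.011,"dx":-5.6,"dy":-12.7,"dz":6.6,"gripper":0}]'
```

```text
time: 11.0
position: [0.4688, 0.0077, 0.2097]
tool_rot: [0.07, 0.963, -0.259, -0.007]
ft_force: [-0.6, -0.9, -2.3]
grip_width: 0.0081
time: 11.8
position: [0.4888, -0.1118, 0.1899]
tool_rot: [0.115, 0.985, -0.13, -0.004]
ft_force: [-0.6, 0.7, -1.5]
grip_width: 0.0073
```

```bash
python3 -m inch '[{"ax":-0.032,"ay":0.004,"az":0.01,"dx":-5.9,"dy":-12.8,"dz":6.1,"gripper":0},{"ax":-0.033,"ay":0.005,"az":0.011,"dx":-6,"dy":-12.9,"dz":5.7,"gripper":0},{"ax":-0.032,"ay":0.004,"az":0.01,"dx":-6.1,"dy":-13.1,"dz":5.2,"gripper":0},{"ax":-0.033,"ay":0.004,"az":0.011,"dx":-6.3,"dy":-13.1,"dz":4.8,"gripper":0},{"ax":-0.032,"ay":0.005,"az":0.01,"dx":-6.5,"dy":-13.2,"dz":4.4,"gripper":0},{"ax":-0.033,"ay":0.004,"az":0.011,"dx":-6.6,"dy":-13.3,"dz":3.8,"gripper":0},{"ax":-0.032,"ay":0.004,"az":0.01,"dx":-6.8,"dy":-13.4,"dz":3.4,"gripper":0},{"ax":-0.033,"ay":0.005,"az":0.011,"dx":-7,"dy":-13.3,"dz":3,"gripper":0}]'; python3 -m inch '[{"ax":0,"ay":0,"az":0,"dx":0,"dy":0,"dz":0,"gripper":0},{"ax":0,"ay":0,"az":0,"dx":0,"dy":0,"dz":0,"gripper":0},{"ax":0,"ay":0,"az":0,"dx":0,"dy":0,"dz":0,"gripper":0}]'
python3 - <<'E'
from plan import *
check()
from rig import optics
for n in ["scene","top"]:
    c=optics.camera(n); pickle.dump(c,open(f"{n}9.pkl","wb"))
    cv2.imwrite(f"pics/{n}9.png",cv2.resize(c["img"][:,:,::-1],(800,600),interpolation=cv2.INTER_CUBIC))
E
```

```text
time: 12.6
position: [0.5092, -0.2312, 0.1699]
tool_rot: [0.158, 0.987, 0.001, -0.001]
ft_force: [-1.0, 0.0, -2.1]
grip_width: 0.0077
time: 12.9
position: [0.5088, -0.2297, 0.1701]
tool_rot: [0.158, 0.987, 0.0, -0.001]
ft_force: [0.3, 0.1, -2.0]
grip_width: 0.0076
t 12.9 q [-0.6238  0.5072  1.6531 -0.0008  0.9835 -1.877 ] F [ 0.2926  0.1271 -1.9976] M [ 0.0415 -0.0985 -0.0317] w 0.00761146567811555
pos [ 0.5088 -0.2297  0.1701] err mm [-1.0543  0.7292  0.1548] rot err deg [0.0223 0.1127 0.0399]
```

View pics/scene9.png

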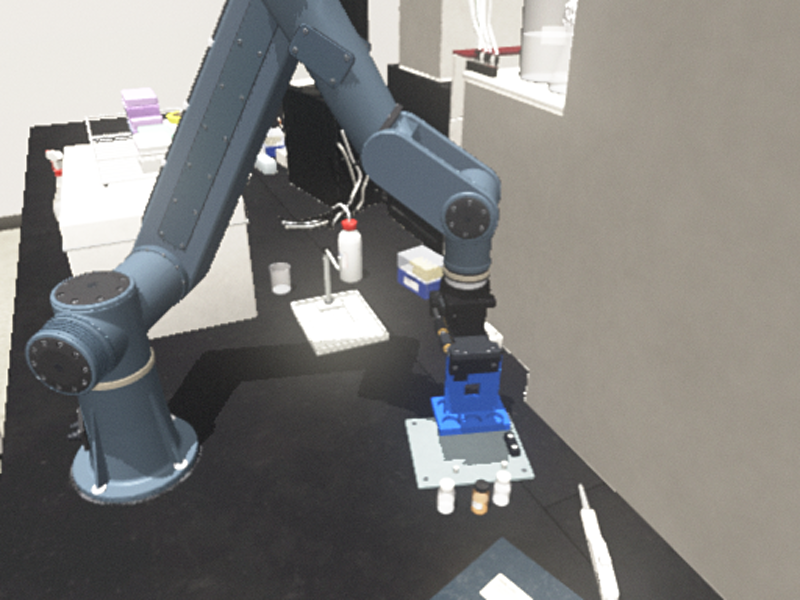

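View pics/top9.png

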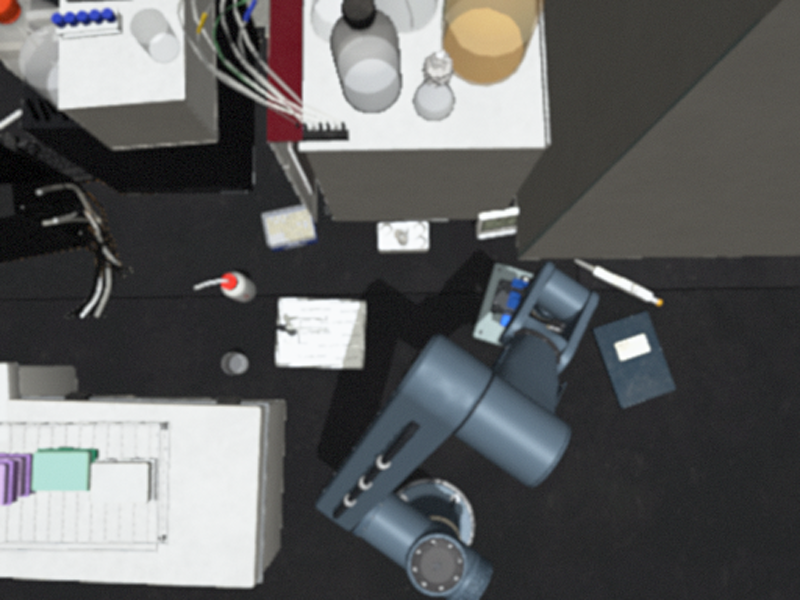

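```bash
cat > tr.py <<'E'
from ov import *
import sys
n=sys.argv[1];zu=float(sys.argv[2]);cx,cy,yaw=map(float,sys.argv[3:6])
c=pickle.load(open(n+".pkl","rb"));P=cloud(c);g=c["img"].astype(int)
b=(g[...,2]>g[...,0]+50)&(g[...,2]>g[...,1]+25);b[:,:260]=0;b[:,350:]=0;b[:200]=0;b[320:]=0
q=P[b];t=q[(q[:,2]>zu+.03)&(q[:,2]<zu+.12)]
print("face",np.linalg.lstsq(np.c_[t[:,0]-cx,t[:,2]-zu,np.ones(len(t))],t[:,1],rcond=None)[0])
f=q[(q[:,2]>zu+.006)&(q[:,2]<zu+.02)];print("foot",cv2.minAreaRect((f[:,:2]*1000).astype(np.float32)))
u0,v0,u1,v1=250,215,350,315;s=6
im=cv2.resize(c["img"][v0:v1,u0:u1,::-1],None,fx=s,fy=s,interpolation=cv2.INTER_NEAREST).copy();o=np.array([u0,v0])
drawbox(im,c,box(np.array([cx,cy,0]),yaw,-.06,.06,-.042,.042,zu,zu+.014),o,s,(0,255,255))
drawbox(im,c,box(np.array([cx,cy,0]),yaw,-.046,.046,-.004,.004,zu+.014,zu+.134),o,s,(0,255,0))
H=np.array([.5351,-.2484,.012])
drawbox(im,c,box(H,-18.2,-.11,.09,-.072,.098,-.012,0),o,s,(0,0,255))
for x in(-.042,.042): drawbox(im,c,box(H,-18.2,x-.005,x+.005,-.052,-.042,0,.012),o,s,(0,0,255))
drawbox(im,c,box(H,-18.2,.06,.075,-.025,.025,0,.014),o,s,(0,0,255))
cv2.imwrite(f"pics/tr_{n}.png",im)
E
python3 tr.py scene9 .0825 .5316 -.2372 -18.2
```

```text
face [-0.32863174 -0.01092314 -0.24075683]
foot ((531.139892578125, -237.82122802734375), (88.29613494873047, 121.5560531616211), 71.66024017333984)
```

View pics/tr_scene9.png

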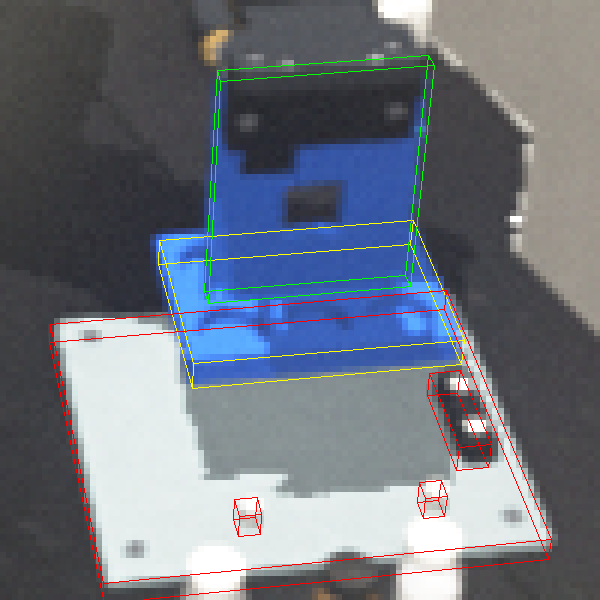

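```bash
python3 -m inch '[{"ax":0,"ay":0,"az":0,"dx":1,"dy":0,"dz":8,"gripper":0},{"ax":0,"ay":0,"az":0,"dx":1,"dy":0,"dz":12,"gripper":0},{"ax":0,"ay":0,"az":0,"dx":1,"dy":0,"dz":12,"gripper":0},{"ax":0,"ay":0,"az":0,"dx":0,"dy":0,"dz":12,"gripper":0},{"ax":0,"ay":0,"az":0,"dx":0,"dy":0,"dz":10,"gripper":0},{"ax":0,"ay":0,"az":0,"dx":0,"dy":0,"dz":7,"gripper":0},{"ax":0,"ay":0,"az":0,"dx":0,"dy":0,"dz":5,"gripper":0},{"ax":0,"ay":0,"az":0,"dx":0,"dy":0,"dz":0,"gripper":0}]';python3 -m inch '[{"ax":0,"ay":0,"az":0,"dx":0,"dy":0,"dz":1,"gripper":0},{"ax":0,"ay":0,"az":0,"dx":0,"dy":0,"dz":1,"gripper":0},{"ax":0,"ay":0,"az":0,"dx":0,"dy":0,"dz":0,"gripper":0}]'
```

```text
time: 13.8
position: [0.5061, -0.23, 0.1036]
tool_rot: [0.159, 0.987, 0.0, -0.001]
ft_force: [-0.4, 0.1, -1.8]
grip_width: 0.0076
time: 14.1
position: [0.5066, -0.2303, 0.1027]
tool_rot: [0.159, 0.987, -0.0, 0.0]
ft_force: [-0.3, -0.0, -1.6]
grip_width: 0.0079
```

```bash
python3 -m inch '[{"ax":0,"ay":0,"az":0,"dx":0,"dy":0,"dz":1,"gripper":0},{"ax":0,"ay":0,"az":0,"dx":0,"dy":0,"dz":1,"gripper":0},{"ax":0,"ay":0,"az":0,"dx":0,"dy":0,"dz":0,"gripper":0}]';python3 -m inch '[{"ax":0,"ay":0,"az":0,"dx":0,"dy":0,"dz":0.7,"gripper":0},{"ax":0,"ay":0,"az":0,"dx":0,"dy":0,"dz":0,"gripper":0}]';python3 -m inch '[{"ax":0,"ay":0,"az":0,"dx":0,"dy":0,"dz":0.7,"gripper":0},{"ax":0,"ay":0,"az":0,"dx":0,"dy":0,"dz":0,"gripper":0}]'
```

```text
time: 14.4
position: [0.5064, -0.2302, 0.1004]
tool_rot: [0.159, 0.987, -0.0, -0.0]
ft_force: [0.6, -0.6, -1.2]
grip_width: 0.0075
time: 14.6
position: [0.5064, -0.2302, 0.0996]
tool_rot: [0.159, 0.987, -0.0, -0.0]
ft_force: [-0.0, 0.4, -2.0]
grip_width: 0.0078
time: 14.8
position: [0.5064, -0.2302, 0.0994]
tool_rot: [0.159, 0.987, -0.0, -0.0]
ft_force: [-2.5, 0.9, 3.0]
grip_width: 0.0076
```

```bash
cat > f.py <<'E'
from rig import robot
import numpy as np
o=robot.get_obs();a=np.radians(-18.2);X=np.array([np.cos(a),np.sin(a),0]);Y=np.array([-np.sin(a),np.cos(a),0])
F=o["ft_force"];p=o["position"];g=p+.024*X-np.array([.539,-.2505,.012])
from scipy.spatial.transform import Rotation as R
print("t",o["time"],"plate F x,y,z",(F@X).round(1),(F@Y).round(1),F[2].round(1),"tray off mm",(g@X*1000).round(2),(g@Y*1000).round(2),"z",p[2].round(4),"M",o["moment"].round(2),"eul",R.from_quat(o["tool_rot"]).as_euler("ZYX",degrees=True).round(2),"w",o["grip_width"].round(4))
E
python3 f.py; python3 -m inch '[{"ax":0,"ay":0,"az":0,"dx":0,"dy":-1.5,"dz":0,"gripper":0},{"ax":0,"ay":0,"az":0,"dx":0,"dy":-1.5,"dz":0,"gripper":0},{"ax":0,"ay":0,"az":0,"dx":0,"dy":-1.5,"dz":0,"gripper":0},{"ax":0,"ay":0,"az":0,"dx":0,"dy":-1.0,"dz":0,"gripper":0},{"ax":0,"ay":0,"az":0,"dx":0,"dy":0,"dz":0,"gripper":0}]' >/dev/null; python3 f.py
```

```text
Traceback (most recent call last):
  File "f.py", line 6, in <module>
    print("t",o["time"],"plate F x,y,z",(F@X).round(1),(F@Y).round(1),F[2].round(1),"tray off mm",(g@X*1000).round(2),(g@Y*1000).round(2),"z",p[2].round(4),"M",o["moment"].round(2),"eul",R.from_quat(o["tool_rot"]).as_euler("ZYX",degrees=True).round(2),"w",o["grip_width"].round(4))
                                                                                                                                                                                                                                                                ^^^^^^^^^^^^^^^^^^^^^
AttributeError: 'float' object has no attribute 'round'
Traceback (most recent call last):
  File "f.py", line 6, in <module>
    print("t",o["time"],"plate F x,y,z",(F@X).round(1),(F@Y).round(1),F[2].round(1),"tray off mm",(g@X*1000).round(2),(g@Y*1000).round(2),"z",p[2].round(4),"M",o["moment"].round(2),"eul",R.from_quat(o["tool_rot"]).as_euler("ZYX",degrees=True).round(2),"w",o["grip_width"].round(4))
                                                                                                                                                                                                                                                                ^^^^^^^^^^^^^^^^^^^^^
AttributeError: 'float' object has no attribute 'round'
```

```bash
python3 -m inch '[{"ax":0,"ay":0,"az":0,"dx":0,"dy":-0.7,"dz":0,"gripper":0},{"ax":0,"ay":0,"az":0,"dx":0,"dy":-0.7,"dz":0,"gripper":0},{"ax":0,"ay":0,"az":0,"dx":0,"dy":0,"dz":0,"gripper":0}]' >/dev/null; python3 f.py;python3 -m inch '[{"ax":0,"ay":0,"az":0,"dx":0,"dy":-0.7,"dz":0,"gripper":0},{"ax":0,"ay":0,"az":0,"dx":0,"dy":-0.7,"dz":0,"gripper":0},{"ax":0,"ay":0,"az":0,"dx":0,"dy":0,"dz":0,"gripper":0}]' >/dev/null; python3 f.py
```

```text
Traceback (most recent call last):
  File "f.py", line 6, in <module>
    print("t",o["time"],"plate F x,y,z",(F@X).round(1),(F@Y).round(1),F[2].round(1),"tray off mm",(g@X*1000).round(2),(g@Y*1000).round(2),"z",p[2].round(4),"M",o["moment"].round(2),"eul",R.from_quat(o["tool_rot"]).as_euler("ZYX",degrees=True).round(2),"w",o["grip_width"].round(4))
                                                                                                                                                                                                                                                                ^^^^^^^^^^^^^^^^^^^^^
AttributeError: 'float' object has no attribute 'round'
Traceback (most recent call last):
  File "f.py", line 6, in <module>
    print("t",o["time"],"plate F x,y,z",(F@X).round(1),(F@Y).round(1),F[2].round(1),"tray off mm",(g@X*1000).round(2),(g@Y*1000).round(2),"z",p[2].round(4),"M",o["moment"].round(2),"eul",R.from_quat(o["tool_rot"]).as_euler("ZYX",degrees=True).round(2),"w",o["grip_width"].round(4))
                                                                                                                                                                                                                                                                ^^^^^^^^^^^^^^^^^^^^^
AttributeError: 'float' object has no attribute 'round'
```

```bash
sed -i 's/o\["grip_width"\].round(4)/round(o["grip_width"],4)/' f.py; python3 f.py
python3 - <<'E'
from rig import optics
import pickle
pickle.dump(optics.camera("scene"),open("scene10.pkl","wb"))
E
python3 tr.py scene10 .012 .529 -.244 -18.2
```

```text
t 15.9 plate F x,y,z 1.1 3.4 5.8 tray off mm -12.26 0.86 z 0.0995 M [ 0.73 -0.45 -0.  ] eul [ 1.617e+02  1.200e-01 -1.800e+02] w 0.0077
face [-0.33425448 -0.00733131 -0.24996483]
foot ((527.1134033203125, -246.75875854492188), (91.62164306640625, 121.2650146484375), 71.91939544677734)
```

View pics/tr_scene10.png

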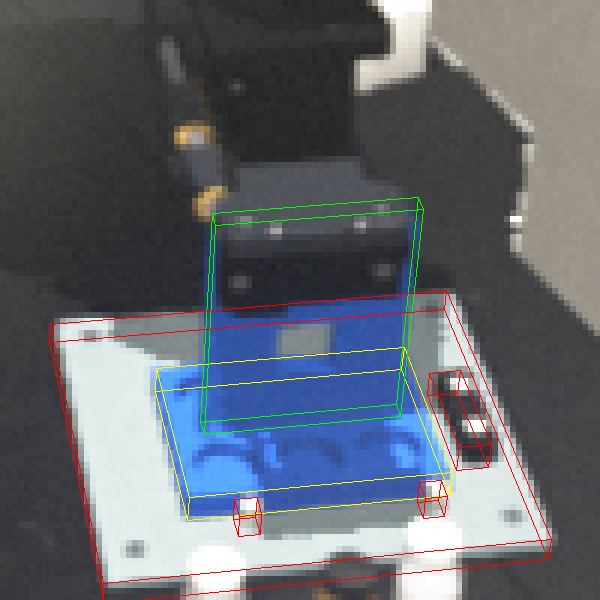

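```bash
python3 -m inch '[{"ax":0,"ay":0,"az":0,"dx":0,"dy":-0.6,"dz":0,"gripper":0},{"ax":0,"ay":0,"az":0,"dx":0,"dy":-0.6,"dz":0,"gripper":0},{"ax":0,"ay":0,"az":0,"dx":0,"dy":0,"dz":0,"gripper":0}]' >/dev/null; python3 f.py;python3 -m inch '[{"ax":0,"ay":0,"az":0,"dx":0,"dy":-0.6,"dz":0,"gripper":0},{"ax":0,"ay":0,"az":0,"dx":0,"dy":-0.6,"dz":0,"gripper":0},{"ax":0,"ay":0,"az":0,"dx":0,"dy":0,"dz":0,"gripper":0}]' >/dev/null; python3 f.py
```

```text
t 16.25 plate F x,y,z 0.9 6.1 6.6 tray off mm -12.26 0.56 z 0.0996 M [ 1.26 -0.74 -0.02] eul [1.6166e+02 1.2000e-01 1.7991e+02] w 0.0077
t 16.55 plate F x,y,z 2.2 8.8 7.8 tray off mm -12.29 0.3 z 0.0997 M [ 1.8  -1.03 -0.03] eul [1.6162e+02 1.2000e-01 1.7981e+02] w 0.0077
```

```bash
python3 -m inch '[{"ax":0,"ay":0,"az":0.004,"dx":0,"dy":0,"dz":-0.5,"gripper":0},{"ax":0,"ay":0,"az":0.004,"dx":0,"dy":0,"dz":0,"gripper":0},{"ax":0,"ay":0,"az":0,"dx":0,"dy":0,"dz":0,"gripper":0}]' >/dev/null; python3 f.py;python3 -m inch '[{"ax":0,"ay":0,"az":0.004,"dx":0,"dy":0,"dz":0,"gripper":0},{"ax":0,"ay":0,"az":0.004,"dx":0,"dy":0,"dz":0,"gripper":0},{"ax":0,"ay":0,"az":0,"dx":0,"dy":0,"dz":0,"gripper":0}]' >/dev/null; python3 f.py; python3 -m inch '[{"ax":0,"ay":0,"az":0.004,"dx":0,"dy":0,"dz":0,"gripper":0},{"ax":0,"ay":0,"az":0.004,"dx":0,"dy":0,"dz":0,"gripper":0},{"ax":0,"ay":0,"az":0,"dx":0,"dy":0,"dz":0,"gripper":0}]' >/dev/null; python3 f.py
```

```text
t 16.85 plate F x,y,z 2.4 7.9 3.9 tray off mm -12.22 0.21 z 0.0997 M [ 1.66 -1.22  0.11] eul [1.6121e+02 1.2000e-01 1.7983e+02] w 0.0078
t 17.15 plate F x,y,z 2.9 7.2 3.9 tray off mm -12.22 0.18 z 0.0997 M [ 1.72 -1.23  0.35] eul [1.6081e+02 1.2000e-01 1.7985e+02] w 0.0074
t 17.45 plate F x,y,z 2.6 7.4 3.6 tray off mm -12.23 0.2 z 0.0997 M [ 1.68 -1.23  0.49] eul [1.6041e+02 1.1000e-01 1.7986e+02] w 0.0079
```

```bash
python3 -m inch '[{"ax":0,"ay":0,"az":-0.006,"dx":0,"dy":0,"dz":0,"gripper":0},{"ax":0,"ay":0,"az":-0.006,"dx":0,"dy":0,"dz":0,"gripper":0},{"ax":0,"ay":0,"az":0,"dx":0,"dy":0,"dz":0,"gripper":0}]' >/dev/null; python3 f.py;python3 -m inch '[{"ax":0,"ay":0,"az":0,"dx":-1.2,"dy":0,"dz":0,"gripper":0},{"ax":0,"ay":0,"az":0,"dx":-1.2,"dy":0,"dz":0,"gripper":0},{"ax":0,"ay":0,"az":0,"dx":-1.2,"dy":0,"dz":0,"gripper":0},{"ax":0,"ay":0,"az":0,"dx":-1.2,"dy":0,"dz":0,"gripper":0},{"ax":0,"ay":0,"az":0,"dx":0,"dy":0,"dz":0,"gripper":0}]' >/dev/null; python3 f.py; python3 -m inch '[{"ax":0,"ay":0,"az":0,"dx":-1,"dy":0,"dz":0,"gripper":0},{"ax":0,"ay":0,"az":0,"dx":-1,"dy":0,"dz":0,"gripper":0},{"ax":0,"ay":0,"az":0,"dx":0,"dy":0,"dz":0,"gripper":0}]' >/dev/null; python3 f.py
```

```text
t 17.75 plate F x,y,z 3.1 8.1 4.2 tray off mm -12.19 0.22 z 0.0997 M [ 1.69 -1.22  0.23] eul [1.6102e+02 1.2000e-01 1.7984e+02] w 0.008
t 18.25 plate F x,y,z -5.3 6.2 12.4 tray off mm -11.48 0.47 z 0.0999 M [1.48 0.   0.14] eul [161.07  -0.37 179.82] w 0.0079
t 18.55 plate F x,y,z -9.1 6.7 17.2 tray off mm -11.11 0.5 z 0.1001 M [1.55 0.59 0.12] eul [161.1   -0.56 179.81] w 0.0076
```

```bash
python3 -m inch '[{"ax":0,"ay":0,"az":0,"dx":2,"dy":0,"dz":-0.7,"gripper":0},{"ax":0,"ay":0,"az":0,"dx":1,"dy":0,"dz":-0.3,"gripper":0},{"ax":0,"ay":0,"az":0,"dx":0,"dy":0,"dz":0,"gripper":0}]' >/dev/null; python3 f.py
python3 - <<'E'
from rig import optics
import pickle
pickle.dump(optics.camera("scene"),open("scene11.pkl","wb"))
E
python3 tr.py scene11 .012 .529 -.244 -18.2
```

```text
t 18.85 plate F x,y,z -1.5 6.5 3.5 tray off mm -11.51 0.32 z 0.0999 M [ 1.51 -0.48  0.15] eul [161.04  -0.25 179.81] w 0.0076
face [-0.33802572 -0.01234481 -0.25036299]
foot ((526.7835693359375, -247.52964782714844), (88.0185775756836, 120.71000671386719), 71.35475158691406)
```

View pics/tr_scene11.png

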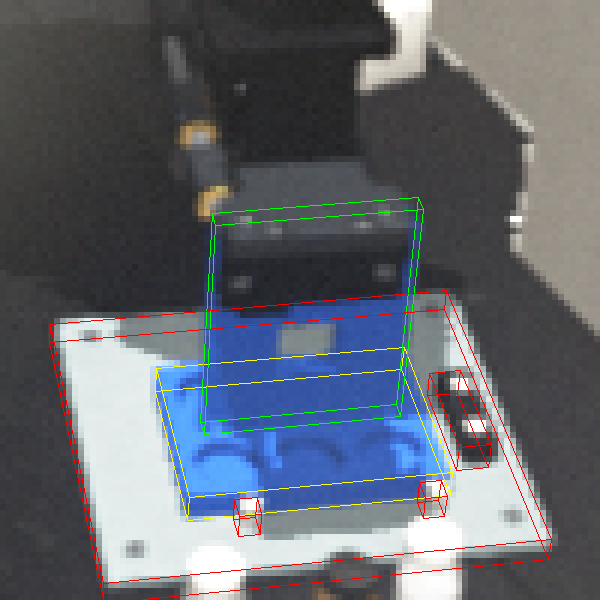

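```bash
python3 -m inch '[{"ax":0,"ay":-0.005,"az":0,"dx":0,"dy":0.6,"dz":-0.3,"gripper":0},{"ax":0,"ay":-0.005,"az":0,"dx":0,"dy":0.6,"dz":0,"gripper":0},{"ax":0,"ay":0,"az":0,"dx":0,"dy":0,"dz":0,"gripper":0}]' >/dev/null; python3 f.py; python3 -m inch '[{"ax":0,"ay":0,"az":0,"dx":-1,"dy":0,"dz":0,"gripper":0},{"ax":0,"ay":0,"az":0,"dx":-1,"dy":0,"dz":0,"gripper":0},{"ax":0,"ay":0,"az":0,"dx":0,"dy":0,"dz":0,"gripper":0}]' >/dev/null; python3 f.py
```

```text
t 19.2 plate F x,y,z -2.3 4.2 -1.5 tray off mm -11.84 0.52 z 0.0997 M [1.35 0.27 0.13] eul [161.06   0.25 179.9 ] w 0.0078
t 19.5 plate F x,y,z -2.5 4.2 -2.5 tray off mm -9.41 0.49 z 0.0998 M [1.48 0.14 0.11] eul [161.04   0.28 179.89] w 0.0078
```

```bash
for i in 1; do python3 -m inch '[{"ax":0,"ay":0,"az":0,"dx":-1,"dy":0,"dz":0,"gripper":0},{"ax":0,"ay":0,"az":0,"dx":-1,"dy":0,"dz":0,"gripper":0},{"ax":0,"ay":0,"az":0,"dx":0,"dy":0,"dz":0,"gripper":0}]' >/dev/null; python3 f.py; done; python3 -m inch '[{"ax":0,"ay":0,"az":0,"dx":-0.7,"dy":0,"dz":0.2,"gripper":0},{"ax":0,"ay":0,"az":0,"dx":-0.7,"dy":0,"dz":0,"gripper":0},{"ax":0,"ay":0,"az":0,"dx":0,"dy":0,"dz":0,"gripper":0}]' >/dev/null; python3 f.py
```

```text
t 19.8 plate F x,y,z -2.4 5.5 -2.0 tray off mm -7.32 0.42 z 0.0998 M [1.52 0.1  0.14] eul [161.04   0.29 179.89] w 0.0077
t 20.1 plate F x,y,z -2.5 5.5 -1.6 tray off mm -6.1 0.44 z 0.0997 M [1.56 0.34 0.14] eul [161.04   0.27 179.89] w 0.008
```

```bash
python3 -m inch '[{"ax":0,"ay":0,"az":0,"dx":-0.7,"dy":0,"dz":0,"gripper":0},{"ax":0,"ay":0,"az":0,"dx":-0.7,"dy":0,"dz":0,"gripper":0},{"ax":0,"ay":0,"az":0,"dx":0,"dy":0,"dz":0,"gripper":0}]' >/dev/null; python3 f.py;  python3 -m inch '[{"ax":0,"ay":0,"az":0,"dx":-0.7,"dy":0,"dz":0,"gripper":0},{"ax":0,"ay":0,"az":0,"dx":-0.7,"dy":0,"dz":0,"gripper":0},{"ax":0,"ay":0,"az":0,"dx":0,"dy":0,"dz":0,"gripper":0}]' >/dev/null; python3 f.py; python3 -m inch '[{"ax":0,"ay":0,"az":0,"dx":-0.7,"dy":0,"dz":0,"gripper":0},{"ax":0,"ay":0,"az":0,"dx":-0.7,"dy":0,"dz":0,"gripper":0},{"ax":0,"ay":0,"az":0,"dx":0,"dy":0,"dz":0,"gripper":0}]' >/dev/null; python3 f.py
```

```text
t 20.4 plate F x,y,z -2.1 4.2 -0.9 tray off mm -4.75 0.45 z 0.0997 M [1.52 0.31 0.1 ] eul [161.04   0.27 179.89] w 0.0073
t 20.7 plate F x,y,z -2.4 4.8 -0.9 tray off mm -3.36 0.44 z 0.0997 M [1.53 0.28 0.07] eul [161.04   0.26 179.89] w 0.0072
t 21.0 plate F x,y,z -1.7 4.8 -1.6 tray off mm -1.96 0.42 z 0.0997 M [1.49 0.31 0.11] eul [161.04   0.26 179.88] w 0.0077
```

```bash
python3 -m inch '[{"ax":0,"ay":0,"az":0,"dx":-0.7,"dy":0,"dz":0,"gripper":0},{"ax":0,"ay":0,"az":0,"dx":-0.7,"dy":0,"dz":0,"gripper":0},{"ax":0,"ay":0,"az":0,"dx":0,"dy":0,"dz":0,"gripper":0}]' >/dev/null; python3 f.py;  python3 -m inch '[{"ax":0,"ay":0,"az":0,"dx":-0.7,"dy":0,"dz":0,"gripper":0},{"ax":0,"ay":0,"az":0,"dx":-0.7,"dy":0,"dz":0,"gripper":0},{"ax":0,"ay":0,"az":0,"dx":0,"dy":0,"dz":0,"gripper":0}]' >/dev/null; python3 f.py; python3 -m inch '[{"ax":0,"ay":0,"az":0,"dx":-0.7,"dy":0,"dz":0,"gripper":0},{"ax":0,"ay":0,"az":0,"dx":-0.7,"dy":0,"dz":0,"gripper":0},{"ax":0,"ay":0,"az":0,"dx":0,"dy":0,"dz":0,"gripper":0}]' >/dev/null; python3 f.py
```

```text
t 21.3 plate F x,y,z -4.2 4.5 -0.3 tray off mm -1.2 0.42 z 0.0997 M [1.48 0.45 0.14] eul [161.06   0.19 179.89] w 0.0079
t 21.6 plate F x,y,z -5.1 4.1 1.4 tray off mm -0.96 0.42 z 0.0997 M [1.51 0.84 0.14] eul [1.6108e+02 4.0000e-02 1.7988e+02] w 0.0074
t 21.9 plate F x,y,z -9.8 3.6 3.8 tray off mm -0.75 0.45 z 0.0998 M [1.5  1.25 0.13] eul [ 1.6110e+02 -1.0000e-01  1.7988e+02] w 0.0078
```

```bash
python3 - <<'E'
from rig import optics
import pickle
pickle.dump(optics.camera("scene"),open("scene12.pkl","wb"))
pickle.dump(optics.camera("top"),open("top12.pkl","wb"))
E
python3 tr.py scene12 .012 .5351 -.2484 -18.2
python3 - <<'E'
from h import *
c=pickle.load(open("top12.pkl","rb"));cv2.imwrite("pics/top12.png",cv2.resize(c["img"][150:245,285:385,::-1],None,fx=6,fy=6,interpolation=cv2.INTER_CUBIC))
E
```

```text
face [-0.34233025 -0.00576137 -0.25254712]
foot ((538.626953125, -251.7735137939453), (87.900146484375, 124.03186798095703), 70.87952423095703)
```

View pics/tr_scene12.png

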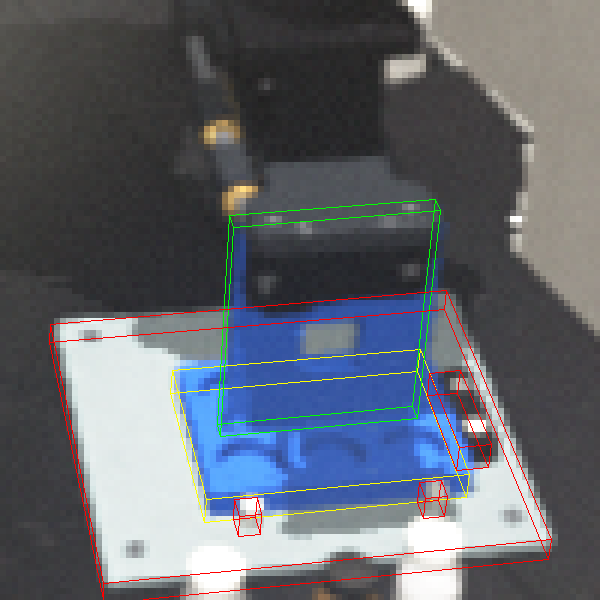

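View pics/top12.png

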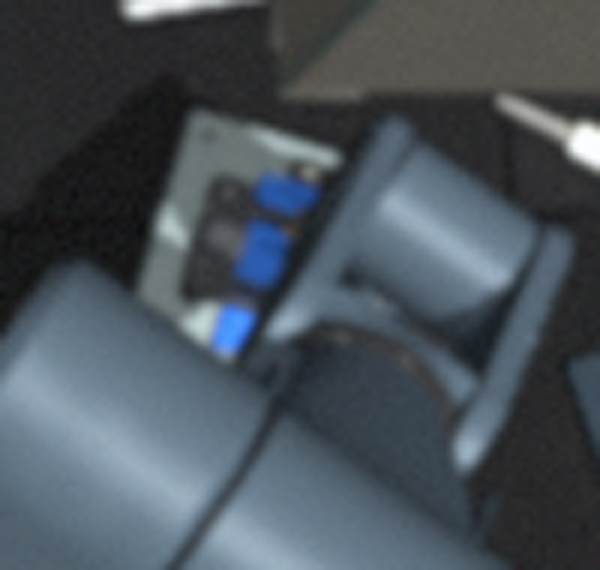

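```bash
python3 -m inch '[{"ax":0,"ay":-0.004,"az":0,"dx":0,"dy":-0.7,"dz":0.3,"gripper":0},{"ax":0,"ay":0,"az":0,"dx":0,"dy":-0.7,"dz":0.3,"gripper":0},{"ax":0,"ay":0,"az":0,"dx":0,"dy":0,"dz":0,"gripper":0}]' >/dev/null; python3 f.py
```

```text
t 22.3 plate F x,y,z -8.3 6.5 6.9 tray off mm -0.97 0.23 z 0.0997 M [2.07 1.22 0.11] eul [1.6107e+02 1.1000e-01 1.7976e+02] w 0.0082
```

```bash
python3 -m inch '[{"ax":0.004,"ay":0,"az":0,"dx":0,"dy":0,"dz":0,"gripper":0},{"ax":0,"ay":0,"az":0,"dx":0,"dy":0,"dz":0,"gripper":0}]' >/dev/null; python3 f.py; python3 -m inch '[{"ax":0,"ay":0,"az":0,"dx":0.8,"dy":0.4,"dz":0,"gripper":0},{"ax":0,"ay":0,"az":0,"dx":0.8,"dy":0.4,"dz":0,"gripper":0},{"ax":0,"ay":0,"az":0,"dx":0,"dy":0,"dz":0,"gripper":0}]' >/dev/null; python3 f.py
```

```text
t 22.5 plate F x,y,z -8.6 7.0 6.6 tray off mm -1.0 0.46 z 0.0995 M [2.27 1.07 0.08] eul [1.6106e+02 1.1000e-01 1.7998e+02] w 0.0078
t 22.8 plate F x,y,z -4.9 7.0 3.9 tray off mm -1.06 0.63 z 0.0995 M [2.   0.95 0.13] eul [ 161.07    0.28 -179.95] w 0.0074
```

```bash
python3 -m inch '[{"ax":0,"ay":0,"az":0,"dx":0,"dy":0,"dz":0,"gripper":0},{"ax":0,"ay":0,"az":0,"dx":0,"dy":0,"dz":0,"gripper":0}]' 4 >/dev/null; python3 f.py; python3 -m inch '[{"ax":0,"ay":0,"az":0,"dx":0,"dy":0,"dz":0,"gripper":14},{"ax":0,"ay":0,"az":0,"dx":0,"dy":0,"dz":0,"gripper":20},{"ax":0,"ay":0,"az":0,"dx":0,"dy":0,"dz":0,"gripper":30},{"ax":0,"ay":0,"az":0,"dx":0,"dy":0,"dz":0,"gripper":30}]' >/dev/null; python3 f.py
python3 - <<'E'
from rig import optics
import pickle
pickle.dump(optics.camera("scene"),open("scene13.pkl","wb"))
E
python3 tr.py scene13 .012 .5351 -.2484 -18.2
```

```text
t 23.0 plate F x,y,z -5.2 5.4 2.6 tray off mm 0.37 -0.32 z 0.0997 M [1.27 0.39 0.05] eul [ 161.06    0.49 -179.85] w 0.0084
t 23.4 plate F x,y,z -0.0 -0.7 -0.0 tray off mm 4.12 -2.28 z 0.1005 M [ 0.13 -0.11 -0.1 ] eul [ 161.04    0.95 -179.67] w 0.0236
face [-0.34101254 -0.00086341 -0.25260999]
foot ((538.8746337890625, -251.11868286132812), (88.39019012451172, 124.23434448242188), 71.38268280029297)
```

View pics/tr_scene13.png

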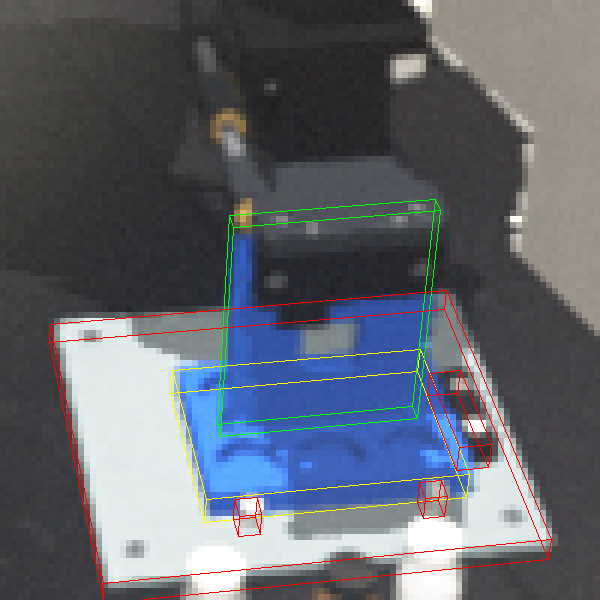

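```bash
python3 -m inch '[{"ax":0,"ay":0,"az":0,"dx":0,"dy":2.4,"dz":0,"gripper":34},{"ax":0,"ay":0,"az":0,"dx":0,"dy":0,"dz":-5,"gripper":34},{"ax":0,"ay":0,"az":0,"dx":0,"dy":0,"dz":-10,"gripper":34},{"ax":0,"ay":0,"az":0,"dx":0,"dy":0,"dz":-15,"gripper":34},{"ax":0,"ay":0,"az":0,"dx":0,"dy":0,"dz":-20,"gripper":34},{"ax":0,"ay":0,"az":0,"dx":0,"dy":0,"dz":-25,"gripper":34},{"ax":0,"ay":0,"az":0,"dx":0,"dy":0,"dz":-30,"gripper":34},{"ax":0,"ay":0,"az":0,"dx":0,"dy":0,"dz":-30,"gripper":34}]'; python3 -m inch '[{"ax":0,"ay":0,"az":0,"dx":20,"dy":20,"dz":-10,"gripper":34},{"ax":0,"ay":0,"az":0,"dx":20,"dy":40,"dz":0,"gripper":34},{"ax":0,"ay":0,"az":0,"dx":20,"dy":45,"dz":0,"gripper":34},{"ax":0,"ay":0,"az":0,"dx":20,"dy":45,"dz":0,"gripper":34},{"ax":0,"ay":0,"az":0,"dx":0,"dy":45,"dz":0,"gripper":34},{"ax":0,"ay":0,"az":0,"dx":0,"dy":45,"dz":0,"gripper":34},{"ax":0,"ay":0,"az":0,"dx":0,"dy":30,"dz":0,"gripper":34},{"ax":0,"ay":0,"az":0,"dx":0,"dy":0,"dz":0,"gripper":34}]'
python3 - <<'E'
from rig import optics
from h import *
for n in ("scene","top"):
    c=optics.camera(n);pickle.dump(c,open(n+"14.pkl","wb"))
    cv2.imwrite(f"pics/{n}14.png",cv2.resize(c["img"][:,:,::-1],(800,600),interpolation=cv2.INTER_CUBIC))
E
python3 tr.py scene14 .012 .5351 -.2484 -18.2
```

```text
time: 24.25
position: [0.5175, -0.2415, 0.237]
tool_rot: [0.165, 0.986, -0.003, 0.007]
ft_force: [1.3, -0.3, -0.0]
grip_width: 0.0294
time: 25.05
position: [0.5305, 0.0433, 0.2439]
tool_rot: [0.162, 0.987, -0.003, 0.008]
ft_force: [-0.6, -0.4, -0.2]
grip_width: 0.0294
face [-0.33728795 -0.00527163 -0.25225345]
foot ((538.6893920898438, -251.677001953125), (89.19236755371094, 124.05793762207031), 71.27782440185547)
```

View pics/scene14.png

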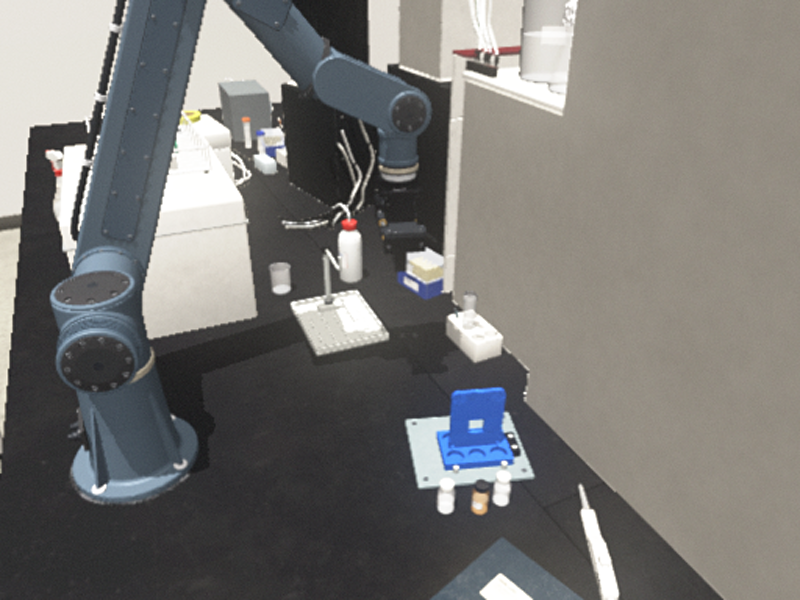

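View pics/top14.png

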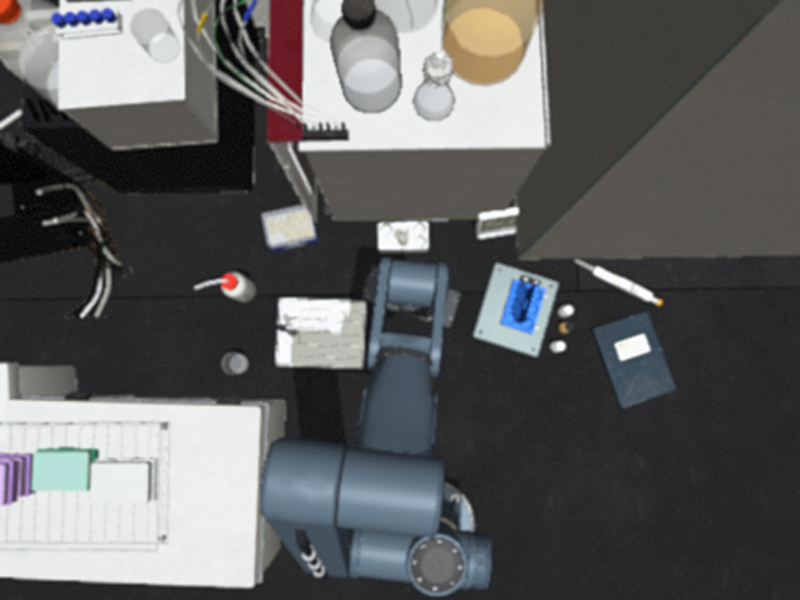

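View pics/tr_scene14.png

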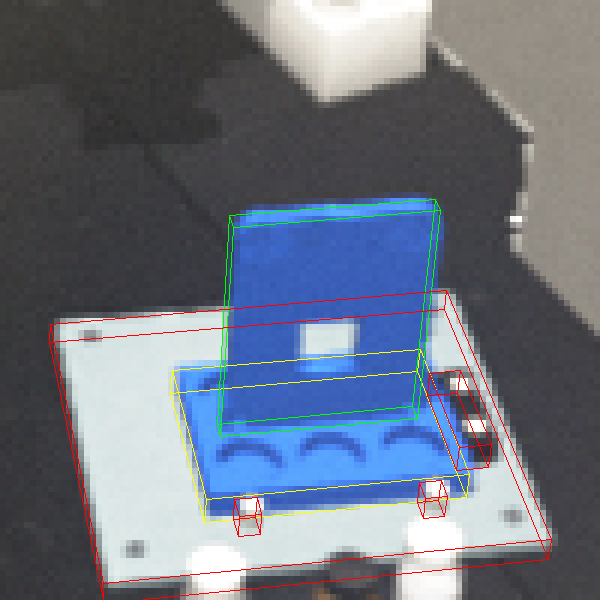

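Run:
```python
from h import *
c=pickle.load(open("scene14.pkl","rb"));a=cv2.resize(c["img"][268:308,275:335,::-1],None,fx=13,fy=13,interpolation=cv2.INTER_CUBIC);cv2.imwrite("pics/z14s.png",a)
c=pickle.load(open("top14.pkl","rb"));a=cv2.resize(c["img"][166:232,300:362,::-1],None,fx=9,fy=9,interpolation=cv2.INTER_CUBIC);cv2.imwrite("pics/z14t.png",a)
```

```text
(no output)
```

View pics/z14s.png

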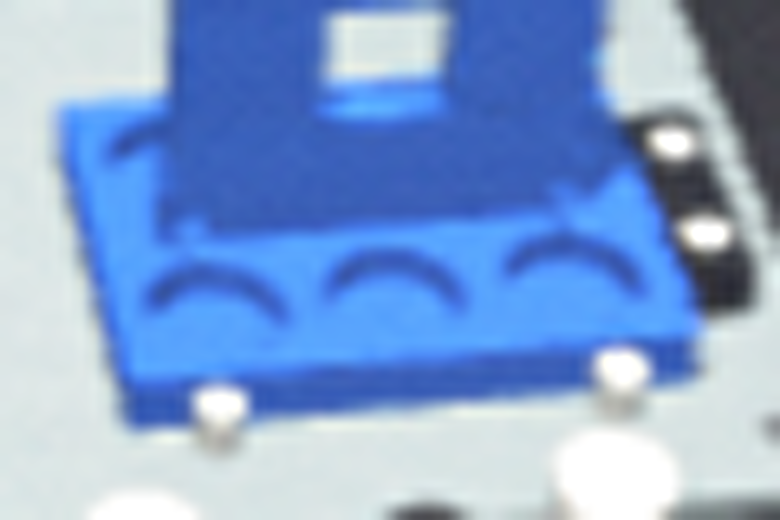

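View pics/z14t.png

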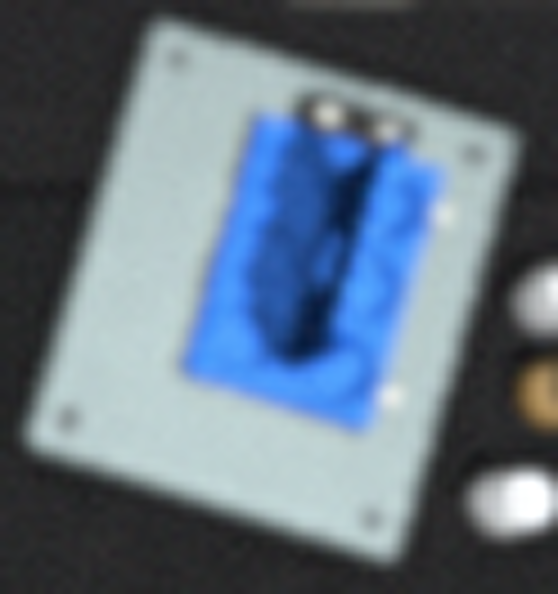

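Both views show the tray flat, touching both dowels and the end stop, with the other items where they were. Handing in after a short pause.

```bash
python3 -m inch '[{"ax":0,"ay":0,"az":0,"dx":0,"dy":0,"dz":0,"gripper":34},{"ax":0,"ay":0,"az":0,"dx":0,"dy":0,"dz":0,"gripper":34},{"ax":0,"ay":0,"az":0,"dx":0,"dy":0,"dz":0,"gripper":34}]'; python3 -c "
from rig import robot
print(robot.hand_in())"
```

```text
time: 25.45
position: [0.5294, 0.0388, 0.243]
tool_rot: [0.165, 0.986, -0.003, 0.006]
ft_force: [-0.1, 0.0, 0.0]
grip_width: 0.0296
the job is handed in; nothing more can be done
None
```

The tray is off the hook and, by my checks, fully home on the locating plate. I handed the job in at about 25.5 s of the 48 s allowed.

**What I did:** I gripped the handle to one side of its slot, raised the tray, tilted it 45° and backed it off over the barb. No sideways force above about 1 N showed in any reading while it came off. I then carried it to the plate and set it down flat and upright. I pushed it against both dowels first, then against the end stop, and let go only after that.

**Last checks:**
- **Seating:** just before I opened the gripper, it was pushing about 7 N towards the dowels and 5 N towards the stop. The measured moment showed the push shared between both dowels.
- **After release:** the tray had not moved by more than the cameras can resolve. Both views show it flat and touching both dowels and the stop. The vials, bottle, beaker and rack look undisturbed, and the arm is clear with no load on it.

**What went wrong or disagreed:**
- **Jammed slide:** the first push towards the stop stuck by friction, at up to about 17 N downwards and 9 N sideways. I eased the arm up slightly and it slid freely.
- **Camera disagreement:** the two cameras differed by about 4–6 mm in x, so I judged the final seating by force.
- **Angle:** the scene camera puts the tray's angle about 0.3° off the dowel line, which is within its noise.

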